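# Turn the polish applicator over through the twisted guide

## Robot

A 7-joint arm with a two-finger parallel gripper is mounted at the origin on the work surface. World frame = base frame: x ahead of the robot, y to its left, z up, the work surface at z = 0. Lengths are in m, angles in degrees, forces in N, time in s.
With the tool pointing down it reaches from about 0.425 to 0.95 m from the base axis. Payload 16.7 kg.
Tool frame: the origin (TCP) lies at the very end of the fingers, on their centre line; the grasp point (between the pads) lies 19 mm behind it; z points along the fingers, y is the direction in which the jaws open and shut (so a half turn about z gives the same grasp; the last joint's range is limited). The gripper opens to 94 mm and grips with 3 to 60 N. Pads are 16 mm wide; open, the fingers measure 119 mm over their backs; the gripper's body (75 mm by 177 mm) begins 78 mm behind the grasp point.
Start: joints at [54.632, 24.414, 4.234, 92.017, -1.954, 63.644, -3.845], TCP at [0.304, -0.602, 0.205] pointing down, gripper open.
Joint ranges: [-163.25, 163.25], [-28.42, 122.38], [-70.27, 78.77], [12.13, 141.07], [-58.53, 238.53], [9.26, 117.41], [-156.51, 156.51]. Speed limits (degrees/s): [108.29, 108.29, 136.94, 136.94, 172.46, 172.46, 172.46].

## Interface

Orientations are given as [roll, pitch, yaw] about the fixed x, y, z axes, in that order (R = Rz(yaw) Ry(pitch) Rx(roll)).
In Python, from station import manip gives the robot as it stands.
- The arm moves only by the tool send_rows, never from a script. Its argument "motion" is text: rows parted by semicolons, each of 4 numbers parted by spaces: the shift along the tool's x, y, z in cm, then the turn about the tool's z in rad. In form: dx dy dz twist; .... A call has exactly 8 rows; each row shifts and turns the commanded pose from where the row before left it, along the tool's axes as they then stand; what a row does not reach is not made up. A row lasts 1/8 s, in which the tool goes at most 62.5 mm and 10.7 degrees, less where a joint would pass 70% of its speed; a pose out of reach is approached as far as the arm can. A call with a gripper value outside its range is refused whole. "fingers" is the closure, from 0 (fully open) to 1 (shut), set as the call begins (left out, the last holds). The fingers move at their own pace and stop on an object; "newtons" is the grip in N (left out, the last holds). Time passes only in rows, so rows that do not move let the fingers close, or fill a call up. It gives the time, the measured TCP pose, the force and the opening at its end, in the units of the state.
- manip.sense(): the state, without advancing time (a new reading comes with each control period).
- manip.grab_frame(name): name is "side" or "top"; returns (picture, depth): 384x512x3 uint8, blue, green, red; 384x512 float32, m along the optical axis (not along the pixel's ray), 0 where there is no reading.
- manip.calibration(name): a dict with "vertical_fov" (degrees; the focal length in pixels is half the picture's height over the tangent of half this angle, whatever the lens; pixels are square), "cx", "cy" (the principal point, pixels), "k1" (the pictures are not rectified: a ray, as slopes to the right and down, at radius r is drawn at 1 + k1 r^2 times it, then the intrinsics apply), "rvec" (rotation vector, rad) and "tvec" (3), from world to camera coordinates, as OpenCV has them. Camera axes: x right, y down, z forward; pixel columns grow to the right and rows downward; lengths in m; the calibration is good to about 2 mm. A picture is of the moment at which its call begins. calibration takes no time and is no camera call.
- manip.job_done(): hands the job in, once; it reports no verdict.
Trained networks look in the newest picture that a camera, given by its name, has taken for a name from the list of things; names that differ only in an ending like _2 or _b are one class to them, and where a whole thing is asked for, a point or a joint stands for the part that bears it (a point fixed in the world has none). Each returns a list of dicts, best first, with "p" (0 to 1); they miss things now and then, are a little off and sometimes report something else, mostly with a low value. They report only what shows in the picture. A call takes as long as a camera call. They do not tell look-alikes from the thing itself.
- manip.search_frame(target, camera): "centre" ([x, y, z] in m, in the coordinates of the camera as it stood for that picture, good to about 4 mm: the middle of the surface that is visible of it).
The state is a dict: "time_s": time; "joint_pos": joint angles; "qd": joint speeds; "joint_torque": joint torques, N m; "position": TCP position; "tcp_rot": TCP orientation; "contact_force": force on the tool from outside, world axes, zero at the start; "wrist_torque": the same for the moment, N m; "opening": finger opening in m.
Only numpy, scipy, OpenCV 4.12 (cv2) and the standard library are available. Lean on these libraries where they do the work, as an engineer would, in place of code of your own. Each camera call takes 0.05 s, during which the arm holds its last target.

## Task

Pick up the round applicator lying face down, stand it on the leaning rest and let go, then take it again by its upper rim and drop it on edge into the top of the twisted wire guide, so that it slides through and comes to rest flat in the guide's tray with its smaller working face upwards to dry. It leaves the guide with the side that faced away from the tray uppermost. Leave the other things on the bench where they are.

Things in the scene. Friction and masses are not known exactly. Their poses are not given: they have to be found in the camera images.
- disc_center (a point): Centre (half-way through) of the polish applicator: a hard disc 12 mm thick, a 64 mm flange 8 mm thick with a smaller concentric working face, 50 mm across, 4 mm proud on one side; about 60 g. z runs along its axis from working face to plain back. At the start it lies on the bench, working face down, this point 6 mm up.
- rest_seat (a point): Where the centre of the disc lies when seated on the leaning rest, a fixed wooden easel: 81 mm above the bench, 6 mm out of the board's face. The seated disc sits on its rim between two pegs, one face flat on the board. x is level and points to the rest's back: the board rises towards +x at 48 degrees to the horizontal and faces -x and up; y along its width, z up.
- rest_edge (a point): Middle of the upper edge of the rest's board, on its face, 81 mm above the bench; axes as rest_seat. Board 76 mm wide, 8 mm thick; 35 mm down the slope from here two brass pegs, 8 mm thick and 40 mm apart, stand 24 mm out of its face. The upper 27 mm of a seated disc stand free above this edge, front and back. Base plate 85 mm (x) by 90 mm (y), 12 mm high.
- guide_mouth (a point): Centre of the mouth of the fixed twisted wire guide, level with its wire ends, 285 mm above the bench. x is level and points away from the tray, y along the slot's length, z up. The disc goes in upright, its axis along x. The slot is 36 mm wide in x (50 at the very top) and 69 mm long in y. Two 10 mm posts stand 50 mm either side in y, 15 mm lower.
- guide_exit (a point): On the guide's axis, 85 mm above the bench, where the twist ends; axes as guide_mouth. The slot is straight for 20 mm below the mouth, then makes half a turn about the vertical over 180 mm down to here. The slippery disc comes out facing the other way onto a run-out that lays it back and slides it into the tray at -x: what faced +x at the mouth lies uppermost.
- tray_floor (a point): Centre of the flat floor of the guide's tray, 4 mm above the bench and 125 mm from the guide's axis on its -x side; axes as at guide_mouth. The flat floor is 130 mm long in x and 88 mm wide in y; the side and end walls are 34 mm high.
- tin: Bystander: round metal polish tin, 76 mm diameter, 24 mm high; origin at the centre of its underside.
- brush: Bystander: wooden brush with bristles down, 120 x 50 x 48 mm; origin at the centre of its underside, x along its length.
- tree_a: Bystander: wooden shoe tree lying flat, 270 mm long, 62 mm wide, 46 mm high; origin under its middle, x along it.
- tree_b: Bystander: a second shoe tree like the first.
- shoehorn: Bystander: flat metal shoehorn, 225 mm long, 36 mm wide, 7 mm high; origin under its middle, x along it.
- cleaner: Bystander: upright plastic bottle, 52 mm diameter, 150 mm high; origin at the centre of its underside.
Mind the look-alikes: they are no part of the job. What is shaped like the part that bears disc_center but pink is not meant. What is shaped like the part that bears rest_seat but red or turquoise is not meant.

How it is judged (in metres and radians):
On the way, in this order (a step that is already met when the one before it is completed fails the run):
1. the disc stands on the leaning rest, let go and still (distance between disc_center and rest_seat below 0.015 m and angle between disc_center's own z axis and vertical between 0.6 and 1.1 rad and contact force between disc and the fingers below 0.05 N and linear speed of disc below 0.03 m/s), for 0.2 s.
2. the disc is on edge inside the upper half of the guide (horizontal distance between disc_center and guide_mouth below 0.025 m and z of disc_center in the frame of guide_mouth between -0.11 and -0.01 m and angle between disc_center's own z axis and vertical between 1 and 2.14 rad).
3. the disc passes through the lower half of the guide (horizontal distance between disc_center and guide_mouth below 0.03 m and z of disc_center in the frame of guide_mouth between -0.21 and -0.13 m).
At the end, for the whole second after the job is handed in: The disc lies flat (within about 9 degrees) and still in the tray, its centre over the tray's flat floor and less than 15 mm above it, working face upwards, let go (x of disc_center in the frame of tray_floor between -0.07 and 0.07 m and y of disc_center in the frame of tray_floor between -0.045 and 0.045 m and z of disc_center in the frame of tray_floor below 0.015 m and angle between disc_center's own z axis and vertical above 2.99 rad and linear speed of disc below 0.02 m/s); the robot touches nothing.
It fails at once if a bystander is moved more than 30 mm (distance of any of tin, brush, tree_a, tree_b, shoehorn, cleaner from where it was at the start of the episode above 0.03 m).
It also fails if it takes over 64 s, if anything falls off the work surface, if the arm or the gripper's body presses on something with over 40 N, if the wrist force passes 120 N, or if a joint passes its speed limit or range.

## Working session

There is one attempt and no reset: what is moved stays moved. The work goes in short steps, Python scripts to look and compute and a tool call to move; the robot and the scene stay as the last step left them, time stands still between calls to the robot, and variables do not carry over. Pictures are saved under pics/ and viewed, and the job is handed in when it is done.

Besides the shell and the picture viewer there is one more tool, called by a JSON object that holds its "op" and its "data", one argument or row to a line. send_rows: Moves the arm, as the interface text tells. Its arguments: {"type":"object","properties":{"motion":{"type":"string"},"fingers":{"type":"number"},"newtons":{"type":"number"}},"required":["motion"]}

```bash
ls; mkdir -p pics; cat > h.py <<'E'
import numpy as np, cv2
from station import manip
from scipy.spatial.transform import Rotation as R
np.set_printoptions(precision=4,suppress=True)
def cal(n):
    c=manip.calibration(n); f=192/np.tan(np.radians(c["vertical_fov"]/2))
    Rm=cv2.Rodrigues(np.array(c["rvec"],float))[0]; t=np.array(c["tvec"],float).ravel()
    return c,f,Rm,t
def cloud(n,depth):
    c,f,Rm,t=cal(n); h,w=depth.shape
    u,v=np.meshgrid(np.arange(w),np.arange(h))
    xd=(u-c["cx"])/f; yd=(v-c["cy"])/f
    x,y=xd.copy(),yd.copy()
    for _ in range(20):
        s=1+c["k1"]*(x*x+y*y); x=xd/s; y=yd/s
    P=np.stack([x*depth,y*depth,depth],-1)
    W=(P-t)@Rm
    W[depth<=0]=np.nan
    return W
def proj(n,p):
    c,f,Rm,t=cal(n); q=np.atleast_2d(p)@Rm.T+t
    x=q[:,0]/q[:,2];y=q[:,1]/q[:,2];s=1+c["k1"]*(x*x+y*y)
    return np.stack([x*s*f+c["cx"],y*s*f+c["cy"]],-1)
def towld(n,p):
    c,f,Rm,t=cal(n); return (np.array(p)-t)@Rm
E
python3 - <<'E'
from h import *
print(manip.sense())
for n in("side","top"):
    im,d=manip.grab_frame(n); np.savez(f"pics/{n}0.npz",im=im,d=d)
    cv2.imwrite(f"pics/{n}0.png",cv2.resize(im,(800,600),interpolation=cv2.INTER_CUBIC))
    print(n,manip.calibration(n), "campos",-cal(n)[2].T@cal(n)[3])
    for t in("disc_center","rest_seat","guide_mouth","tray_floor","tin","brush","tree_a","shoehorn","cleaner"):
        try:
            for r in manip.search_frame(t,n): print(t,round(r["p"],2),towld(n,r["centre"]),proj(n,towld(n,r["centre"]))[0])
        except Exception as e: print(t,e)
E
```

```text
pics
{'time_s': 0.0, 'joint_pos': array([54.6333, 24.4499,  4.2319, 92.0526, -1.9553, 63.645 , -3.8443]), 'qd': array([ 0.0771,  0.0519,  0.0094, -0.0694,  0.0476, -0.0553, -0.0116]), 'joint_torque': array([ -0.0019, -93.5832,   3.6652, -45.4198,  -0.049 ,   0.0201,
         0.0001]), 'position': array([ 0.3041, -0.6021,  0.2048]), 'tcp_rot': array([-179.9248,    0.0045,   26.7983]), 'contact_force': array([ 0.0237, -1.3634,  0.2293]), 'wrist_torque': array([0.0255, 0.0041, 0.0045]), 'opening': 0.0939963618040854}
side {'vertical_fov': 42.52736507219899, 'cx': 255.98241057816634, 'cy': 193.1815443209379, 'k1': -0.1025992118497433, 'rvec': array([ 0.9381, -2.2925,  1.2671]), 'tvec': array([0.3799, 0.3491, 1.2732])} campos [-0.3435  0.9072  0.9727]
disc_center 0.73 [ 0.4588 -0.0476  0.0106] [282.6401 240.0134]
disc_center 0.59 [0.4925 0.0631 0.0093] [250.5656 251.2742]
disc_center 0.55 [ 0.3462 -0.0041  0.0129] [301.1013 261.9628]
rest_seat 0.88 [ 0.6656 -0.3394  0.0094] [293.0711 182.9511]
rest_seat 0.82 [ 0.5155 -0.2328  0.0112] [305.9164 209.5382]
rest_seat 0.74 [ 0.3525 -0.1735  0.
[... 1261 characters left out ...]
]
rest_seat 0.77 [ 0.6742 -0.3519  0.013 ] [344.2526 164.9468]
rest_seat 0.71 [ 0.6248 -0.0207  0.0255] [255.1097 180.0978]
rest_seat 0.57 [ 0.514  -0.2491  0.0126] [319.0188 208.6993]
guide_mouth 0.62 [0.5948 0.2865 0.0242] [171.2232 190.9535]
guide_mouth 0.32 [ 0.4623 -0.0582  0.0135] [266.9264 224.55  ]
tray_floor 0.92 [0.5913 0.2795 0.028 ] [172.9198 191.6174]
brush 0.71 [0.3514 0.1679 0.0466] [203.5931 256.7065]
tree_a 0.6 [ 0.7107 -0.0653  0.0363] [266.5534 156.0954]
tree_a 0.6 [0.7934 0.0156 0.0316] [243.8875 135.5871]
tree_a 0.33 [0.5907 0.2862 0.028 ] [171.0961 191.8367]
tree_a 0.3 [0.3929 0.3732 0.0994] [142.3726 245.0491]
shoehorn 0.74 [ 0.4103 -0.4797  0.0062] [383.3571 234.9697]
```

View pics/side0.png

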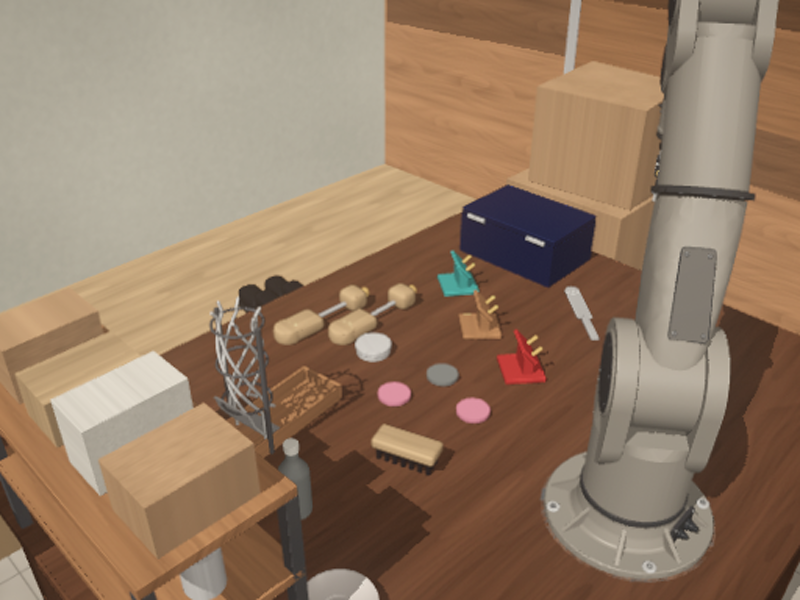

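View pics/top0.png

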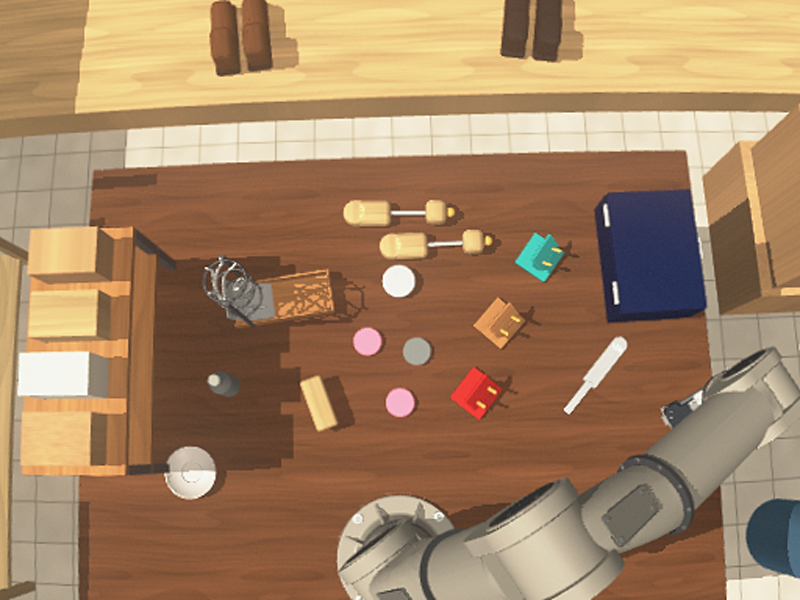

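```bash
python3 - <<'E'
from h import *
Ws={}
for n in("side","top"):
    z=np.load(f"pics/{n}0.npz"); W=cloud(n,z["d"]); Ws[n]=W; im=z["im"].astype(int)
    m=(abs(W[...,2])<.01)&(W[...,0]>.3)&(W[...,0]<.8)&(abs(W[...,1])<.4)
    A=W[m]; c=np.linalg.lstsq(np.c_[A[:,:2],np.ones(len(A))],A[:,2],rcond=None)[0]; print(n,"table plane",c)
    # disc
    for lab,cc in(("grey",(.460,-.052)),("pinkA",(.49,.06)),("pinkB",(.345,-.01))):
        m=(np.hypot(W[...,0]-cc[0],W[...,1]-cc[1])<.05)&(abs(W[...,2]-.012)<.005)
        P=W[m]; print(lab,len(P),np.median(P,0),P.min(0),P.max(0))
        uv=np.argwhere(m); (cx,cy),r=cv2.minEnclosingCircle(P[:,:2].astype(np.float32)); print(" circ",cx,cy,r)
    # rest points by height
    m=(np.hypot(W[...,0]-.515,W[...,1]+.24)<.09)&(W[...,2]>.006)&(W[...,2]<.2)
    P=W[m]; print("rest",len(P),P[:,2].max())
    b=P[abs(P[:,2]-.012)<.003]; rr=cv2.minAreaRect(b[:,:2].astype(np.float32)); print(" base",rr)
    t=P[P[:,2]>.07]; print(" hi",len(t),t[:40])
    np.save(f"pics/rest_{n}.npy",P)
for n in Ws:
    im=np.load(f"pics/{n}0.npz")["im"]
    for nm,p in(("rest",(.515,-.24,.04)),("guide",(.6,.33,.1)),("disc",(.46,-.05,.01))):
        u,v=proj(n,p)[0].astype(int); s=45 if nm!="guide" else 75
        c=im[max(0,v-s):v+s,max(0,u-s):u+s]; cv2.imwrite(f"pics/c_{n}_{nm}.png",cv2.resize(c,(400,400) if nm!="guide" else (560,560),interpolation=cv2.INTER_CUBIC)); print(n,nm,u,v,c.shape)
a=np.hstack([cv2.imread(f"pics/c_{n}_rest.png") for n in Ws]); cv2.imwrite("pics/rest.png",a)
a=np.hstack([cv2.resize(cv2.imread(f"pics/c_{n}_guide.png"),(400,400)) for n in Ws]); cv2.imwrite("pics/guide.png",a)
a=np.hstack([cv2.imread(f"pics/c_{n}_disc.png") for n in Ws]); cv2.imwrite("pics/disc.png",a)
E
```

```text
side table plane [-0.0002  0.0015 -0.0005]
grey 180 [ 0.4637 -0.0496  0.0105] [ 0.4285 -0.0813  0.0071] [ 0.4961 -0.0197  0.0153]
 circ 0.46307992935180664 -0.0514959953725338 0.03622523322701454
pinkA 196 [0.4881 0.061  0.0102] [0.456  0.0284 0.007 ] [0.5202 0.092  0.0146]
 circ 0.48943275213241577 0.062297433614730835 0.03576526790857315
pinkB 235 [ 0.3449 -0.0084  0.0113] [ 0.3143 -0.0438  0.0071] [0.3788 0.0235 0.0167]
 circ 0.34540855884552 -0.010561174713075161 0.03486979007720947
rest 464 0.08040039086948308
 base ((0.5216183066368103, -0.2427847981452942), (0.08379855006933212, 0.08967314660549164), 47.40270233154297)
 hi 45 [[ 0.5575 -0.2616  0.0764]
 [ 0.5537 -0.2624  0.0776]
 [ 0.5567 -0.261   0.0729]
 [ 0.5491 -0.2569  0.078 ]
 [ 0.5496 -0.2631  0.0751]
 [ 0.5493 -0.2518  0.076 ]
 [ 0.5425 -0.2486  0.0804]
 [ 0.5446 -0.257   0.0758]
 [ 0.5446 -0.2461  0.0766]
 [ 0.5421 -0.2484  0.0766]
 [ 0.5396 -0.2509  0.0766]
 [ 0.5429 -0.2608  0.0708]
 [ 0.5371 -0.2424  0.0774]
 [ 0.5373 -0.2483  0.0747]
 [ 0.5331 -0.2483  0.0766]
 [ 0.5184 -0.2746  0.0714]
 [ 0.517  -0.2785  0.0704]

[... 1824 characters left out ...]
16]
 [ 0.5408 -0.2567  0.0802]
 [ 0.5411 -0.2606  0.0774]
 [ 0.5411 -0.2642  0.0771]
 [ 0.5418 -0.2683  0.0727]
 [ 0.5416 -0.2754  0.0724]
 [ 0.5372 -0.2457  0.0823]
 [ 0.5376 -0.2496  0.0793]
 [ 0.5363 -0.2523  0.086 ]
 [ 0.5365 -0.256   0.084 ]
 [ 0.5379 -0.2607  0.0754]
 [ 0.5384 -0.2683  0.0717]
 [ 0.5352 -0.2431  0.0738]
 [ 0.5354 -0.2468  0.0722]
 [ 0.5341 -0.2495  0.0788]
 [ 0.5337 -0.2527  0.0808]
 [ 0.5351 -0.2574  0.072 ]
 [ 0.5351 -0.2647  0.0706]
 [ 0.5348 -0.2754  0.0701]
 [ 0.5319 -0.243   0.0728]]
side rest 307 201 (90, 90, 3)
side guide 156 251 (150, 150, 3)
side disc 282 239 (90, 90, 3)
top rest 317 207 (90, 90, 3)
top guide 155 185 (150, 150, 3)
top disc 264 225 (90, 90, 3)
```

View pics/rest.png

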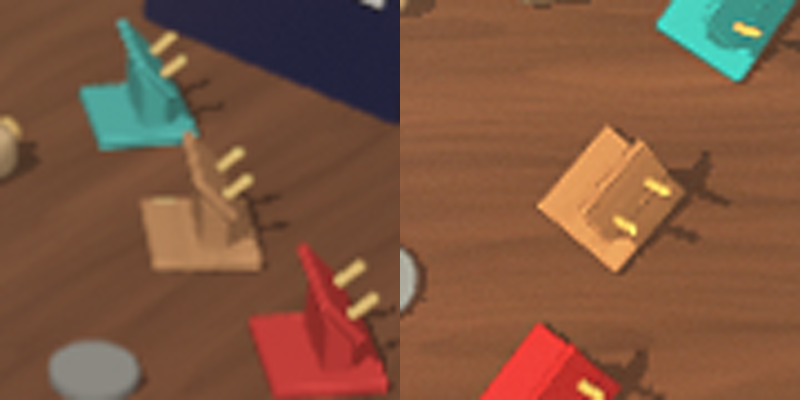

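View pics/guide.png

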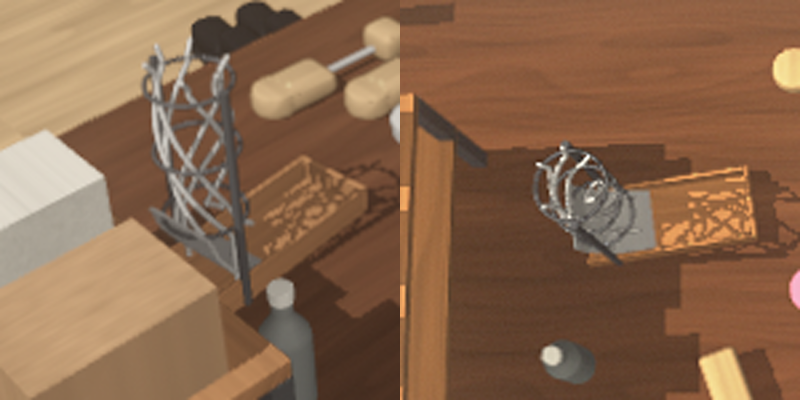

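View pics/disc.png

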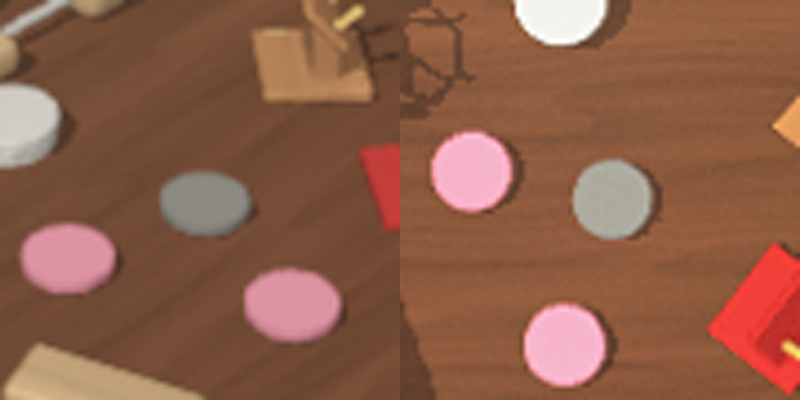

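```bash
python3 - <<'E'
from h import *
for n in("side","top"):
    im=np.load(f"pics/{n}0.npz")["im"]; u,v=proj(n,(.52,-.245,.03))[0].astype(int); s=24
    c=im[v-s:v+s,u-s:u+s]; c=cv2.resize(c,(576,576),interpolation=cv2.INTER_CUBIC)
    cv2.imwrite(f"pics/z_{n}.png",c); print(n,u-s,v-s)
from scipy.optimize import least_squares
P=np.load("pics/rest_top.npy")
P=P[(P[:,2]>.02)]
a=np.radians(48)
def res(q):
    th,d=q
    xl=np.cos(th)*P[:,0]+np.sin(th)*P[:,1]-d   # x relative to edge
    return -np.sin(a)*xl+np.cos(a)*(P[:,2]-.081)
best=None
for th0 in np.radians(np.arange(20,90,10)):
    d0=np.cos(th0)*.535+np.sin(th0)*-.24
    r=least_squares(res,[th0,d0],loss="soft_l1",f_scale=.002)
    if best is None or r.cost<best.cost: best=r
    
th,d=best.x; r=res(best.x); print("face",np.degrees(th),d,(abs(r)<.004).sum(),len(P))
S=np.load("pics/rest_side.npy")
for nm,Q in(("top",np.load("pics/rest_top.npy")),("side",S)):
    xl=np.cos(th)*Q[:,0]+np.sin(th)*Q[:,1]-d; yl=-np.sin(th)*Q[:,0]+np.cos(th)*Q[:,1]
    k=Q[:,2]>.068; print(nm,"hi y range",np.percentile(yl[k],[2,50,98]),"x",np.percentile(xl[k],[2,50,98]))
    nn=-np.sin(a)*xl+np.cos(a)*(Q[:,2]-.081)
    pg=(nn>.009)&(Q[:,2]>.03); print(" pegs",pg.sum(),np.c_[xl,yl,Q[:,2]][pg][:25])
    b=(abs(Q[:,2]-.012)<.004); print(" base x",np.percentile(xl[b],[1,99]),"y",np.percentile(yl[b],[1,99]))
E
```

```text
side 283 179
top 294 182
face 44.876608820895214 0.20230215697496906 170 261
top hi y range [-0.582  -0.5496 -0.5095] x [-0.038  -0.0047  0.0049]
 pegs 21 [[ 0.001  -0.5777  0.096 ]
 [-0.0222 -0.5614  0.073 ]
 [-0.0273 -0.5673  0.0686]
 [-0.0298 -0.5703  0.0658]
 [-0.0296 -0.5651  0.0664]
 [-0.0322 -0.5684  0.0622]
 [-0.0348 -0.5691  0.07  ]
 [-0.0375 -0.5707  0.0736]
 [-0.0346 -0.5652  0.0649]
 [-0.0373 -0.5649  0.0769]
 [-0.0399 -0.5671  0.0782]
 [-0.0283 -0.5292  0.0685]
 [-0.0307 -0.5252  0.0749]
 [-0.0332 -0.5295  0.0657]
 [-0.0358 -0.5316  0.0673]
 [-0.0329 -0.5255  0.0604]
 [-0.0357 -0.5244  0.0781]
 [-0.0383 -0.5268  0.0778]
 [-0.0407 -0.5316  0.0658]
 [-0.0406 -0.5252  0.073 ]
 [-0.0431 -0.529   0.066 ]]
 base x [-0.0877  0.0726] y [-0.6068 -0.4605]
side hi y range [-0.5777 -0.5398 -0.5056] x [-0.0323  0.0015  0.0092]
 pegs 12 [[-0.0287 -0.5604  0.0714]
 [-0.0324 -0.5621  0.0704]
 [-0.0362 -0.5639  0.0693]
 [-0.0255 -0.5606  0.0672]
 [-0.0284 -0.5569  0.0695]
 [-0.0328 -0.5628  0.0658]
 [-0.0316 -0.5242  0.0699]
 [-0.0356 -0.5278  0.0676]
 [-0.0279 -0.5201  0.0685]
 [-0.0307 -0.5166  0.0708]
 [-0.0353 -0.5238  0.0661]
 [-0.0317 -0.5211  0.0638]]
 base x [-0.0448  0.0373] y [-0.5836 -0.4954]
```

View pics/z_side.png

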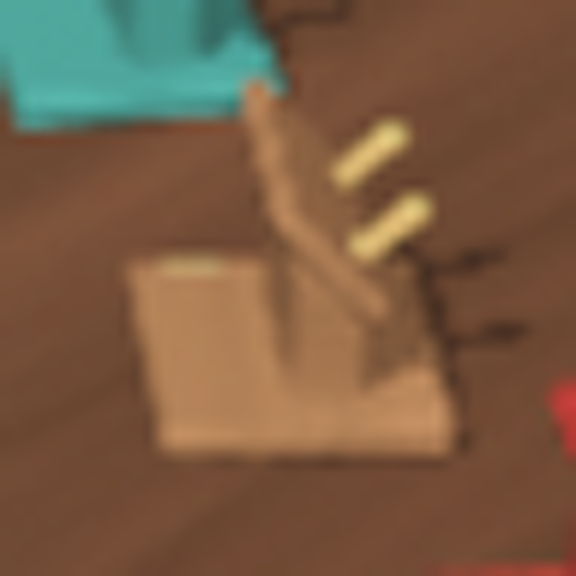

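View pics/z_top.png

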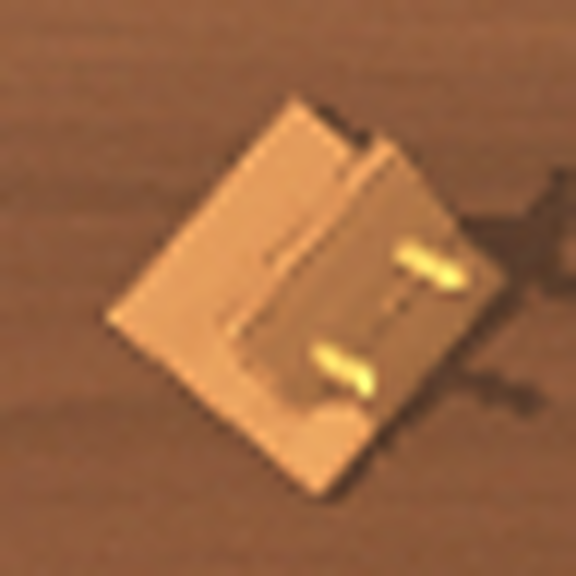

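```bash
python3 - <<'E'
from h import *
from scipy.optimize import least_squares
a=np.radians(48); c,s=np.cos(a),np.sin(a)
def loc(u,n,y): return np.array([u*c-n*s,y,u*s+n*c])
off={"top":(294,182),"side":(283,179)}
F=[("top",(432,266),loc(-.035,.013,-.02)),("top",(342,370),loc(-.035,.013,.02)),
("side",(370,155),loc(-.035,.012,-.02)),("side",(392,228),loc(-.035,.012,.02)),
("top",(234,337),loc(0,-.002,.038)),("top",(385,143),loc(0,-.002,-.038)),
("side",(258,85),loc(0,-.004,-.038)),("side",(287,212),loc(0,-.004,.038))]
def model(q):
    Rz=R.from_euler("z",q[2]).as_matrix(); out=[]
    for n,px,l in F:
        W=Rz@l+np.array([q[0],q[1],.081]); out.append(proj(n,W)[0])
    return np.array(out)
obs=np.array([[(px[0]+.5)/12-.5+off[n][0],(px[1]+.5)/12-.5+off[n][1]] for n,px,l in F])
for sel in(range(8),[0,1,4,5],[2,3,6,7]):
    sel=list(sel)
    r=least_squares(lambda q:(model(q)-obs)[sel].ravel(),[.535,-.24,.8],x_scale=[.01,.01,.1])
    q=r.x; print(q[:2],np.degrees(q[2])); print((model(q)-obs)[sel].round(2).tolist())
    seat=q[:2]+R.from_euler("z",q[2]).as_matrix()[:2]@np.array([-.0078,0,0]); print("seat",seat)
E
```

```text
[ 0.5291 -0.2426] 47.635963059025805
[[-0.1, 0.26], [0.27, 0.13], [0.61, -0.38], [0.62, -0.25], [-1.08, -0.28], [0.03, -0.4], [-0.57, -0.75], [0.17, 0.42]]
seat [ 0.5238 -0.2484]
[ 0.5286 -0.2432] 48.756261441090864
[[0.1, 0.19], [0.64, 0.2], [-0.75, -0.0], [0.02, -0.39]]
seat [ 0.5234 -0.2491]
[ 0.5289 -0.2413] 46.33573376278868
[[0.55, -0.11], [0.3, 0.04], [-0.54, -0.6], [-0.31, 0.59]]
seat [ 0.5235 -0.2469]
```

```bash
cat >> h.py <<'E'
def ray(n,uv,z):
    c,f,Rm,t=cal(n); xd=(uv[0]-c["cx"])/f; yd=(uv[1]-c["cy"])/f; x,y=xd,yd
    for _ in range(20):
        s=1+c["k1"]*(x*x+y*y); x=xd/s; y=yd/s
    C=-Rm.T@t; d=Rm.T@np.array([x,y,1]); return C+d*(z-C[2])/d[2]
E
python3 - <<'E'
from h import *
for n in("side","top"):
    im=np.load(f"pics/{n}0.npz")["im"].astype(int)
    u,v=proj(n,(.46,-.053,.012))[0].astype(int); s=20
    c=im[v-s:v+s,u-s:u+s]; sat=c.max(2)-c.min(2)
    m=((sat<30)&(c.max(2)>90)).astype(np.uint8)
    k,l,st,ce=cv2.connectedComponentsWithStats(m); i=l[s,s]; print(n,st[i],ce[i]+[u-s,v-s], ray(n,ce[i]+[u-s,v-s],.012 if n=="top" else .0105))
# guide / tray cloud
for n in("side","top"):
    z=np.load(f"pics/{n}0.npz"); W=cloud(n,z["d"])
    m=(W[...,0]>.5)&(W[...,0]<.75)&(W[...,1]>.12)&(W[...,1]<.47)&(W[...,2]>.24)&(W[...,2]<.31)
    P=W[m]; print(n,len(P),P[:,2].max(),P.mean(0)); print(P[np.argsort(-P[:,2])][:30])
for n,p,s,k in(("side",(.62,.36,.2),40,14),("top",(.61,.34,.2),30,18),("top",(.6,.24,.03),32,18),("side",(.6,.22,.03),32,18)):
    im=np.load(f"pics/{n}0.npz")["im"]; u,v=proj(n,p)[0].astype(int)
    cv2.imwrite(f"pics/g_{n}_{s}.png",cv2.resize(im[v-s:v+s,u-s:u+s],None,fx=k/2,fy=k/2,interpolation=cv2.INTER_CUBIC)); print(n,s,k/2,u-s,v-s)
E
```

```text
side [ 10  15  21  14 235] [282.6809 239.4936] [ 0.4606 -0.0498  0.0105]
top [ 13  11  18  18 243] [266.3292 224.4856] [ 0.4628 -0.0561  0.012 ]
side 399 0.2894887496345414 [0.5829 0.3375 0.2637]
[[0.5381 0.3329 0.2895]
 [0.6255 0.3426 0.2874]
 [0.6096 0.3126 0.2873]
 [0.6078 0.3701 0.2865]
 [0.6131 0.3134 0.2861]
 [0.6068 0.3678 0.2859]
 [0.6051 0.366  0.2858]
 [0.5513 0.3637 0.2858]
 [0.5641 0.3045 0.2856]
 [0.6265 0.339  0.2854]
 [0.6164 0.3079 0.2853]
 [0.5575 0.3623 0.2852]
 [0.5614 0.3066 0.2847]
 [0.6234 0.3413 0.2847]
 [0.5427 0.3332 0.2844]
 [0.6118 0.3081 0.2843]
 [0.5601 0.3044 0.2843]
 [0.5569 0.3599 0.2843]
 [0.6069 0.371  0.2843]
 [0.6055 0.369  0.284 ]
 [0.5556 0.3639 0.2838]
 [0.5477 0.3296 0.2834]
 [0.5653 0.3006 0.2833]
 [0.5425 0.3304 0.2832]
 [0.6281 0.3415 0.2826]
 [0.6056 0.3661 0.2826]
 [0.5423 0.3338 0.2819]
 [0.6117 0.3151 0.2812]
 [0.6158 0.3121 0.2812]
 [0.6079 0.3178 0.281 ]]
top 233 0.294984154158056 [0.5837 0.3307 0.2657]
[[0.556  0.3578 0.295 ]
 [0.6047 0.3627 0.2924]
 [0.6264 0.3375 0.2924]
 [0.543  0.3267 0.2912]
 [0.6266 0.3346 0.2911]
 [0.5646 0.3018 0.2906]
 [0.5613 0.2987 0.2905]
 [0.6087 0.3636 0.2893]
 [0.5648 0.2991 0.2888]
 [0.6165 0.3062 0.2884]
 [0.6308 0.3386 0.2881]
 [0.6136 0.3096 0.2877]
 [0.547  0.3277 0.2874]
 [0.5469 0.3246 0.2872]
 [0.6168 0.3033 0.2871]
 [0.5545 0.3598 0.2871]
 [0.6092 0.361  0.2869]
 [0.5624 0.3059 0.2865]
 [0.5624 0.3028 0.2861]
 [0.544  0.3248 0.2859]
 [0.6062 0.3612 0.2858]
 [0.5579 0.3571 0.2855]
 [0.6249 0.336  0.2852]
 [0.6142 0.307  0.2849]
 [0.558  0.3541 0.2846]
 [0.6031 0.355  0.2846]
 [0.5582 0.3513 0.2829]
 [0.6256 0.3398 0.2829]
 [0.6118 0.3108 0.2818]
 [0.6226 0.3368 0.2816]]
side 40 7.0 98 183
top 30 9.0 115 146
top 32 9.0 151 156
side 32 9.0 156 221
```

```bash
cat >> h.py <<'E'
def plan(tgt,psi,n,start=None,psi0=None):
    s=manip.sense(); p=np.array(s["position"] if start is None else start,float); ps=s["tcp_rot"][2] if psi0 is None else psi0
    d=(np.array(tgt)-p)/n; tw=-((psi-ps+180)%360-180)/n; rows=[]
    for i in range(n):
        a=np.radians(ps); X=np.array([np.cos(a),np.sin(a),0]);Y=np.array([np.sin(a),-np.cos(a),0])
        r=[round(x,2) for x in(100*d@X,100*d@Y,-100*d[2])]+[round(np.radians(tw),3)]
        rows.append(" ".join(f"{x:g}" for x in r)); ps+=tw
    for i in range(0,n,8): print("; ".join(rows[i:i+8]))
E
python3 -c "
from h import *
plan((.4627,-.054,.14),47.5,16)"
```

```text
2.43 -2.61 0.41 -0.023; 2.37 -2.67 0.41 -0.023; 2.31 -2.72 0.41 -0.023; 2.25 -2.77 0.41 -0.023; 2.18 -2.82 0.41 -0.023; 2.12 -2.87 0.41 -0.023; 2.05 -2.92 0.41 -0.023; 1.99 -2.96 0.41 -0.023
1.92 -3.01 0.41 -0.023; 1.85 -3.05 0.41 -0.023; 1.78 -3.09 0.41 -0.023; 1.71 -3.13 0.41 -0.023; 1.64 -3.17 0.41 -0.023; 1.57 -3.2 0.41 -0.023; 1.5 -3.24 0.41 -0.023; 1.42 -3.27 0.41 -0.023
```

View pics/g_top_30.png

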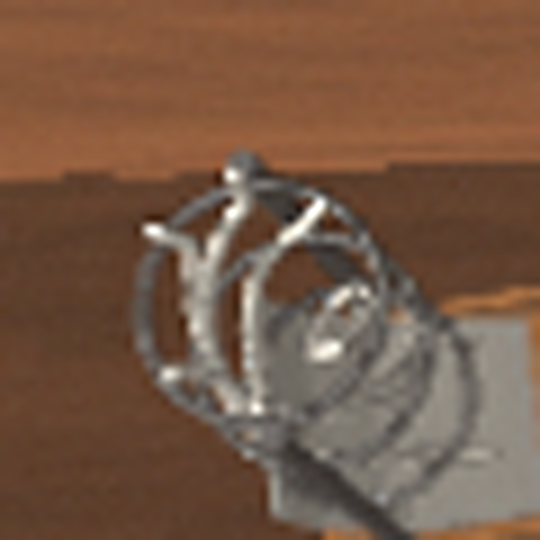

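{"op": "send_rows", "data": {
  "motion": "2.43 -2.61 0.4 -0.023; 2.37 -2.67 0.4 -0.023; 2.31 -2.72 0.4 -0.023; 2.25 -2.77 0.4 -0.023; 2.18 -2.82 0.4 -0.023; 2.12 -2.87 0.4 -0.023; 2.05 -2.92 0.4 -0.023; 2 -2.96 0.4 -0.023",
  "fingers": 0,
  "newtons": 8
}}

```text
time_s: 2.0
position: [0.3389, -0.3196, 0.1735]
tcp_rot: [180.0, -0.0, 37.4]
contact_force: [-0.0, 0.6, -0.2]
opening: 0.0936
```

{"op": "send_rows", "data": {
  "motion": "1.92 -3.01 0.4 -0.023; 1.85 -3.05 0.4 -0.023; 1.78 -3.09 0.4 -0.023; 1.71 -3.13 0.4 -0.023; 1.64 -3.17 0.4 -0.023; 1.57 -3.2 0.4 -0.023; 1.5 -3.24 0.4 -0.023; 1.42 -3.27 0.4 -0.023"
}}

```text
time_s: 3.0
position: [0.2703, -0.0442, 0.1416]
tcp_rot: [180.0, -0.0, 47.9]
contact_force: [0.3, 0.2, -0.7]
opening: 0.0939
```

```bash
cat > shot.py <<'E'
import sys
from h import *
tag=sys.argv[1]; p=[float(x) for x in sys.argv[2].split(",")]; s=int(sys.argv[3])
out=[]
for n in("side","top"):
    im,d=manip.grab_frame(n); np.savez(f"pics/{n}_{tag}.npz",im=im,d=d)
    u,v=proj(n,p)[0].astype(int); u=min(max(u,s),512-s); v=min(max(v,s),384-s)
    out.append(cv2.resize(im[v-s:v+s,u-s:u+s],(400,400),interpolation=cv2.INTER_CUBIC)); print(n,"offset",u-s,v-s,"scale",400/(2*s))
cv2.imwrite(f"pics/{tag}.png",np.hstack(out))
s=manip.sense(); print(s["time_s"],s["position"],s["tcp_rot"],s["opening"],s["contact_force"],s["joint_pos"])
E
python3 shot.py a .46,-.05,.05 45
```

```text
side offset 238 184 scale 4.444444444444445
top offset 219 178 scale 4.444444444444445
3.1 [ 0.2694 -0.0435  0.1414] [179.9679   0.035   48.0721] 0.09361631671693507 [-0.6712 -0.9873 -0.3391] [ 23.8564 -10.1934 -24.6544 140.7031  -5.5748  48.7127 -38.6971]
```

View pics/a.png

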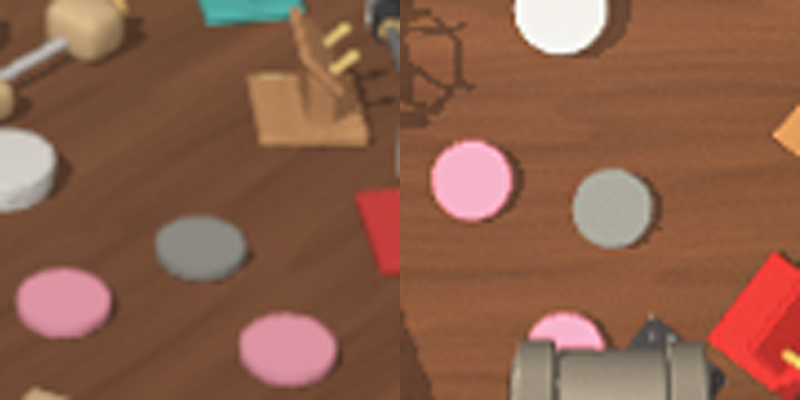

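```bash
sed -i 's/ps+=tw$/ps-=tw/' h.py; python3 -c "
from h import *
plan((.4627,-.054,.06),47.5,8)"
```

```text
1.52 1.89 1.02 0.001; 1.52 1.88 1.02 0.001; 1.52 1.88 1.02 0.001; 1.52 1.88 1.02 0.001; 1.53 1.88 1.02 0.001; 1.53 1.88 1.02 0.001; 1.53 1.87 1.02 0.001; 1.53 1.87 1.02 0.001
```

{"op": "send_rows", "data": {
  "motion": "1.52 1.88 1 0; 1.52 1.88 1 0; 1.52 1.88 1 0; 1.52 1.88 1 0; 1.53 1.88 1 0; 1.53 1.88 1 0; 1.53 1.88 1 0; 1.53 1.87 1 0"
}}

```text
time_s: 4.1
position: [0.4651, -0.0562, 0.0611]
tcp_rot: [180.0, -0.0, 47.8]
contact_force: [0.2, 0.2, 0.6]
opening: 0.094
```

```bash
python3 shot.py b .46,-.05,.05 36;python3 -c "
from h import *
print(proj('side',manip.sense()['position']),proj('top',manip.sense()['position']))"
```

```text
side offset 247 193 scale 5.555555555555555
top offset 228 187 scale 5.555555555555555
4.2 [ 0.4657 -0.0558  0.0606] [-179.9767   -0.0288   47.8543] 0.0937992722797006 [ 0.75   -0.4398 -0.023 ] [ 19.5911  18.3699 -23.6978 123.9416  11.379   39.6993 -53.9707]
[[283.3231 225.2783]] [[266.3545 221.9087]]
```

View pics/b.png

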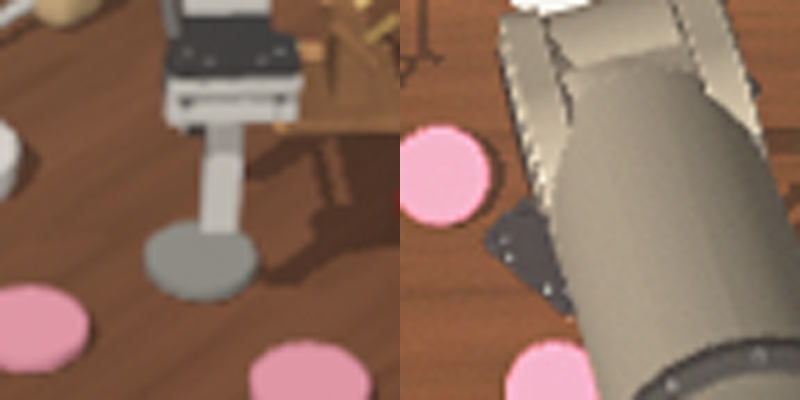

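```bash
python3 -c "
from h import *
s=manip.sense();M=R.from_euler('xyz',s['tcp_rot'],degrees=True).as_matrix()
for w in(-8,8):
  for y in (-59.5,-47): print(w,y,proj('side',s['position']+M@np.array([w,y,0])/1e3)[0])
"
python3 - <<'E'
import sys; sys.path.insert(0,'.')
import cv2,numpy as np
im=np.load('pics/side_b.npz')['im'][205:245,270:305]
cv2.imwrite('pics/b2.png',cv2.resize(im,None,fx=16,fy=16,interpolation=cv2.INTER_NEAREST))
E
```

```text
-8 -59.5 [288.066  236.6992]
-8 -47 [287.5898 234.221 ]
8 -59.5 [282.8341 236.8713]
8 -47 [282.3936 234.39  ]
```

View pics/b2.png

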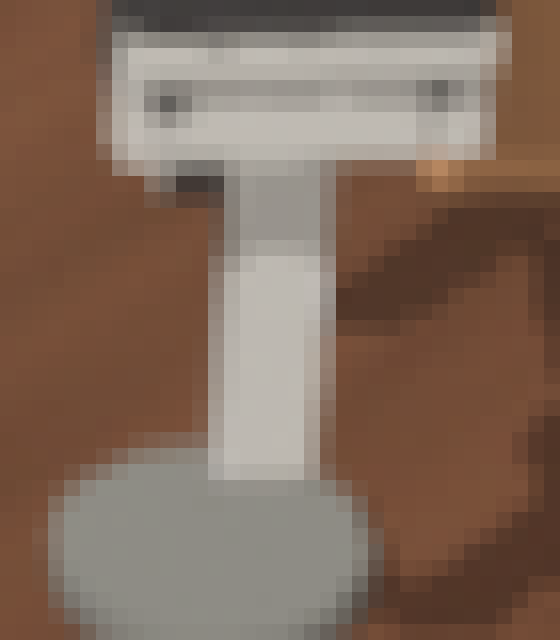

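{"op": "send_rows", "data": {
  "motion": "-0.15 -0.1 0.8 0; -0.15 -0.1 0.8 0; -0.15 -0.1 0.8 0; 0 0 0.8 0; 0 0 0.8 0; 0 0 0.8 0; 0 0 0.6 0; 0 0 0.26 0"
}}

```text
time_s: 5.2
position: [0.4585, -0.0567, 0.0045]
tcp_rot: [-180.0, 0.0, 47.9]
contact_force: [0.2, -0.4, 0.1]
opening: 0.0941
```

{"op": "send_rows", "data": {
  "motion": "0 0 0 0; 0 0 0 0; 0 0 0 0; 0 0 0 0; 0 0 0 0; 0 0 0 0; 0 0 0 0; 0 0 0 0",
  "fingers": 1,
  "newtons": 10
}}

```text
time_s: 6.2
position: [0.4588, -0.0568, 0.005]
tcp_rot: [180.0, -0.0, 47.9]
contact_force: [-0.6, 0.1, 5.2]
opening: 0.064
```

```bash
python3 shot.py c .46,-.05,.02 36
```

```text
side offset 246 201 scale 5.555555555555555
top offset 228 189 scale 5.555555555555555
6.3 [ 0.4588 -0.0568  0.005 ] [179.9849  -0.0102  47.8825] 0.0634519765459933 [-0.0232 -0.0356  5.5003] [ 17.3244  23.5106 -21.3159 126.5489  15.7294  32.352  -57.8615]
```

View pics/c.png

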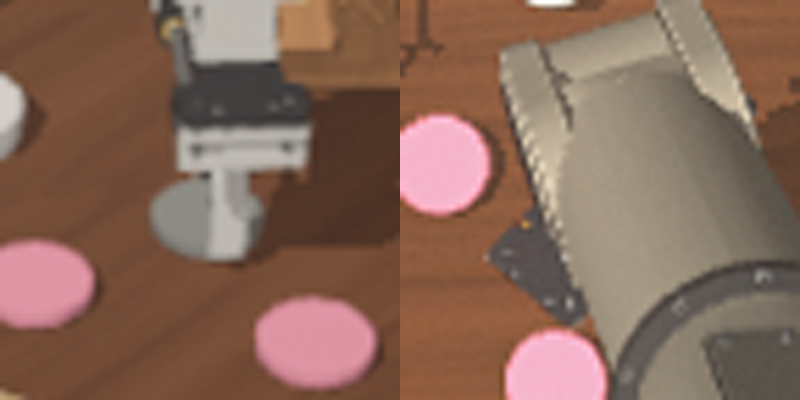

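```bash
python3 - <<'E'
from h import *
im=np.load('pics/side_c.npz')['im']
c=im[225:252,266:300]; cv2.imwrite('pics/c2.png',cv2.resize(c,None,fx=16,fy=16,interpolation=cv2.INTER_NEAREST))
s=manip.sense();M=R.from_euler('xyz',s['tcp_rot'],degrees=True).as_matrix();p=np.array(s['position'])
for w in(-8,8): print(w,proj('side',p+M@np.array([w,-44.5,0])/1e3)[0])
# outline of disc at +offsets
for off in(0,4,8):
  th=np.linspace(0,2*np.pi,200); C=p+M@np.array([off,0,0])/1e3
  o=[]
  for z in(.004,.012):
    o.append(proj('side',np.c_[C[0]+.032*np.cos(th),C[1]+.032*np.sin(th),th*0+z]))
  o=np.vstack(o); print(off,o.min(0),o.max(0))
E
```

```text
-8 [288.6255 248.7886]
8 [283.5295 248.9678]
0 [274.4731 232.3681] [294.6291 246.6459]
4 [273.227  232.4085] [293.3826 246.6901]
8 [271.9804 232.4488] [292.1357 246.7342]
```

View pics/c2.png

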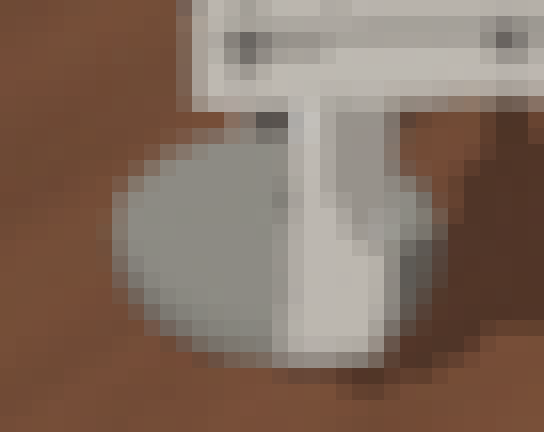

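{"op": "send_rows", "data": {
  "motion": "0 0 0 0; 0 0 0 0; 0 0 0 0; 0.2 0 0 0; 0 0 0 0; 0 0 0 0; 0 0 0 0; 0 0 0 0",
  "fingers": 0.2
}}

```text
time_s: 7.3
position: [0.4599, -0.0553, 0.0049]
tcp_rot: [-180.0, 0.0, 47.9]
contact_force: [-0.4, -0.8, 0.3]
opening: 0.0751
```

{"op": "send_rows", "data": {
  "motion": "0 0 0 0; 0 0 0 0; 0 0 0 0; 0 0 0 0; 0 0 0 0; 0 0 0 0; 0 0 -0.5 0; 0 0 -1.5 0",
  "fingers": 1,
  "newtons": 10
}}

```text
time_s: 8.3
position: [0.4595, -0.0551, 0.0252]
tcp_rot: [-179.9, 0.0, 47.9]
contact_force: [0.4, -0.4, -0.5]
opening: 0.0636
```

{"op": "send_rows", "data": {
  "motion": "0 0 -2 0; 0 0 -2 0; 0 0 -2 0; 0 0 -2 0; 0 0 -2 0; 0 0 -2 0; 0 0 -2 0; 0 0 -1 0"
}}

```text
time_s: 9.3
position: [0.4603, -0.0552, 0.1767]
tcp_rot: [179.9, -0.1, 47.9]
contact_force: [-0.1, -0.6, 0.2]
opening: 0.0638
```

```bash
python3 shot.py d .46,-.05,.16 40; python3 -c "
from h import *
plan((.5235-.004*.674,-.248-.004*.737,.15),47.5,8)"
```

```text
side offset 244 160 scale 5.0
top offset 224 179 scale 5.0
9.4 [ 0.4604 -0.0554  0.1761] [179.9068  -0.0578  47.8784] 0.0637384477448416 [ 0.6094  0.0719 -1.3631] [ 22.9761   7.9858 -25.9451 118.7928   4.34    53.9886 -47.42  ]
-1.31 2.2 0.33 0.001; -1.31 2.2 0.33 0.001; -1.3 2.2 0.33 0.001; -1.3 2.2 0.33 0.001; -1.3 2.2 0.33 0.001; -1.3 2.21 0.33 0.001; -1.3 2.21 0.33 0.001; -1.29 2.21 0.33 0.001
```

View pics/d.png

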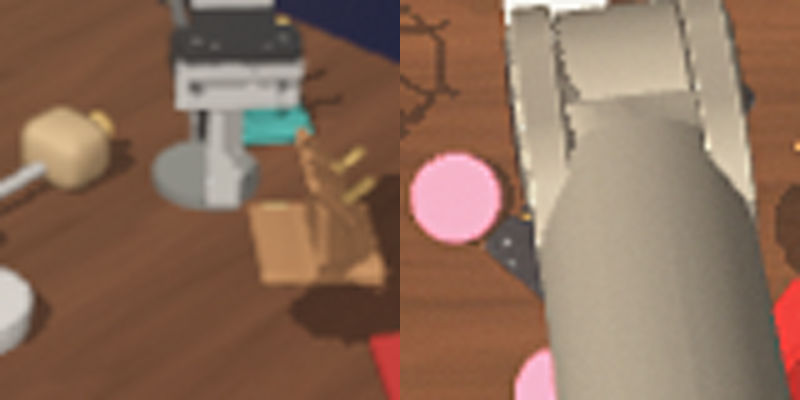

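```bash
python3 -c "
from h import *
plan((.5174,-.2546,.115),47.5,8)"
```

```text
-1.37 2.2 0.76 0.001; -1.37 2.2 0.76 0.001; -1.37 2.2 0.76 0.001; -1.36 2.2 0.76 0.001; -1.36 2.2 0.76 0.001; -1.36 2.2 0.76 0.001; -1.36 2.21 0.76 0.001; -1.36 2.21 0.76 0.001
```

{"op": "send_rows", "data": {
  "motion": "-1.36 2.2 0.76 0; -1.36 2.2 0.76 0; -1.36 2.2 0.76 0; -1.36 2.2 0.76 0; -1.36 2.2 0.76 0; -1.36 2.2 0.76 0; -1.36 2.2 0.76 0; -1.36 2.2 0.76 0"
}}

```text
time_s: 10.4
position: [0.518, -0.2556, 0.1135]
tcp_rot: [-180.0, -0.0, 47.9]
contact_force: [0.8, 1.2, -0.1]
opening: 0.0633
```

```bash
python3 shot.py e .52,-.25,.08 32
```

```text
side offset 277 158 scale 6.25
top offset 289 171 scale 6.25
10.5 [ 0.5175 -0.2573  0.1128] [-179.9609    0.0413   47.7171] 0.06375532186341902 [ 0.0331  0.119  -0.5651] [ 34.4568  22.2741 -17.8558 108.6429   8.6986  50.4365 -29.9975]
```

View pics/e.png

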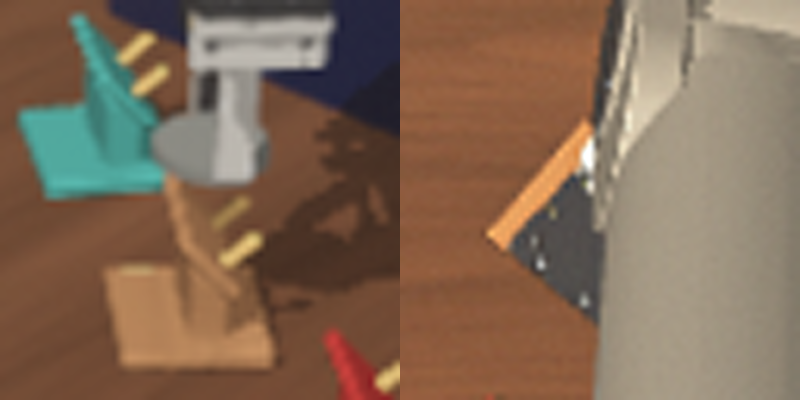

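{"op": "send_rows", "data": {
  "motion": "0.1 -0.1 0.5 0; 0.1 -0.1 0.5 0; 0 0 0.5 0; 0 0 0.4 0; 0 0 0.3 0; 0 0 0.1 0; 0 0 0 0; 0 0 0 0",
  "newtons": 6
}}

```text
time_s: 11.5
position: [0.5175, -0.2513, 0.0912]
tcp_rot: [180.0, -0.0, 47.9]
contact_force: [0.1, 0.3, -1.0]
opening: 0.0637
```

```bash
python3 shot.py f .52,-.25,.08 32
```

```text
side offset 277 158 scale 6.25
top offset 289 171 scale 6.25
11.6 [ 0.5175 -0.2512  0.0912] [179.9929  -0.006   47.8837] 0.06362658019784842 [-1.0272  0.4956 -0.697 ] [ 33.7717  23.6074 -17.7351 109.9269   9.4665  47.8546 -31.0608]
```

View pics/f.png

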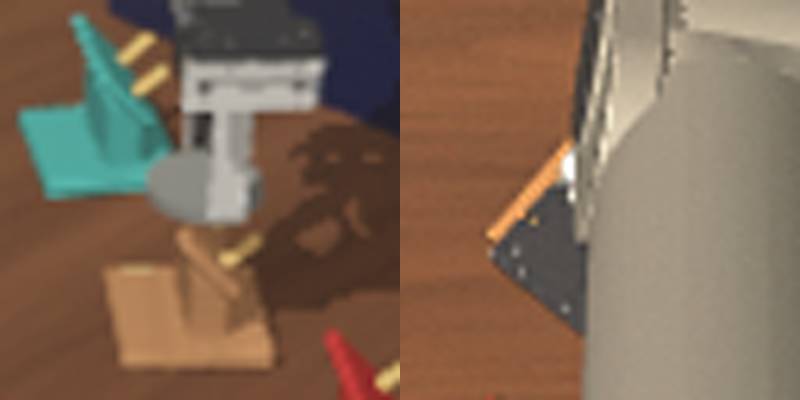

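{"op": "send_rows", "data": {
  "motion": "-0.2 0.2 0.1 0; 0 0 0.1 0; 0 0 0.15 0; 0 0 0.15 0; 0 0 0.15 0; 0.1 0 0.15 0; 0 0 0 0; 0 0 0 0"
}}

```text
time_s: 12.6
position: [0.5182, -0.2532, 0.0831]
tcp_rot: [-180.0, -0.0, 47.9]
contact_force: [-0.6, -0.4, -0.6]
opening: 0.0638
```

```bash
python3 shot.py g .52,-.25,.08 32
```

```text
side offset 277 158 scale 6.25
top offset 289 171 scale 6.25
12.7 [ 0.5183 -0.2532  0.0831] [-179.9986   -0.0062   47.8864] 0.06347370350963588 [ 0.1378  0.1945 -0.4467] [ 33.7432  24.3412 -17.5526 110.032    9.7686  47.0528 -31.137 ]
```

View pics/g.png

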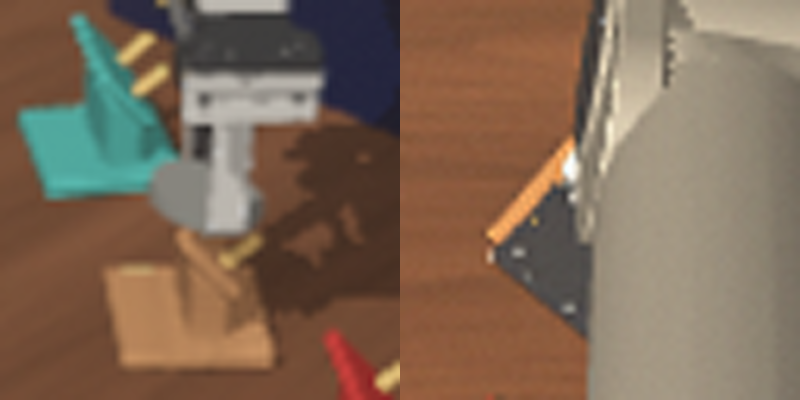

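{"op": "send_rows", "data": {
  "motion": "0 0 0.1 0; 0 0 0.1 0; 0.1 0 0.1 0; 0.1 0 0.05 0; 0.1 0 0 0; 0 0 0 0; 0 0 0 0; 0 0 0 0"
}}

```text
time_s: 13.7
position: [0.5203, -0.2509, 0.0796]
tcp_rot: [-180.0, -0.0, 47.9]
contact_force: [-0.3, -0.1, 1.5]
opening: 0.0633
```

```bash
python3 shot.py g2 .52,-.25,.08 24
```

```text
side offset 285 166 scale 8.333333333333334
top offset 297 179 scale 8.333333333333334
13.8 [ 0.5203 -0.2509  0.0796] [-179.9954   -0.0116   47.8964] 0.06378880339661872 [ 0.6513 -0.1384  1.7238] [ 33.4134  24.681  -17.5273 110.0537   9.9307  46.7139 -31.5473]
```

View pics/g2.png

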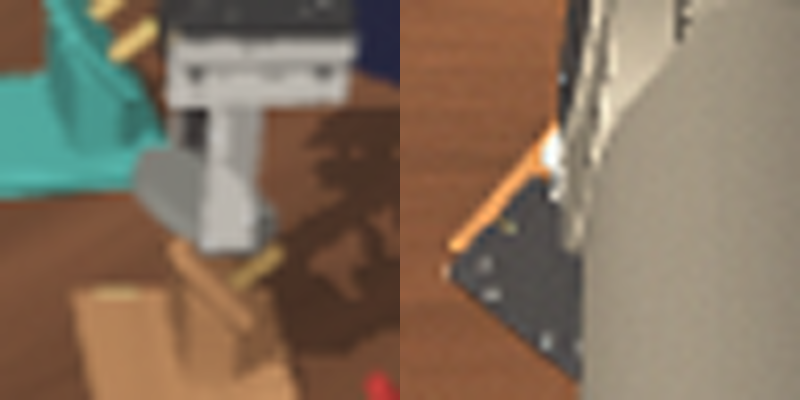

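{"op": "send_rows", "data": {
  "motion": "0 0 0.1 0; 0 0 0.1 0; 0 0 0 0; 0 0 0 0; 0 0 0 0; 0 0 0 0; 0 0 0 0; 0 0 0 0"
}}

```text
time_s: 14.8
position: [0.5204, -0.2511, 0.0776]
tcp_rot: [180.0, -0.0, 47.9]
contact_force: [1.8, -0.6, 4.0]
opening: 0.0635
```

```bash
python3 shot.py g3 .52,-.25,.08 24
```

```text
side offset 285 166 scale 8.333333333333334
top offset 297 179 scale 8.333333333333334
14.9 [ 0.5203 -0.2511  0.0776] [179.9947  -0.0071  47.8863] 0.06375475008465398 [ 1.7391 -0.4492  3.3715] [ 33.3837  24.8301 -17.4825 110.1221  10.0103  46.4958 -31.6097]
```

View pics/g3.png

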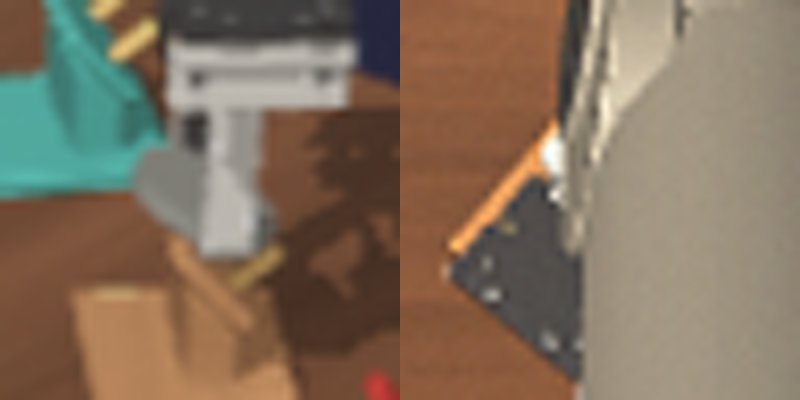

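{"op": "send_rows", "data": {
  "motion": "0 0 0 0; 0 0 0 0; 0 0 0 0; 0 0 0 0; 0 0 0 0; 0 0 0 0; 0 0 0 0; 0 0 0 0",
  "fingers": 0.2
}}

```text
time_s: 15.9
position: [0.5203, -0.2511, 0.0776]
tcp_rot: [180.0, -0.0, 47.9]
contact_force: [0.3, -0.2, -0.3]
opening: 0.0755
```

{"op": "send_rows", "data": {
  "motion": "0 0 0 0; 0 0 -1 0; 0 0 -2 0; 0 0 -2 0; 0 0 -2 0; 0 0 -2 0; 0 0 -2 0; 0 0 -1 0",
  "fingers": 0
}}

```text
time_s: 16.9
position: [0.5207, -0.2512, 0.1992]
tcp_rot: [179.9, -0.0, 47.9]
contact_force: [0.3, -1.1, 0.0]
opening: 0.0939
```

```bash
python3 shot.py i .52,-.25,.08 24
```

```text
side offset 285 166 scale 8.333333333333334
top offset 297 179 scale 8.333333333333334
17.0 [ 0.5207 -0.2513  0.1988] [179.901   -0.0317  47.8779] 0.09445388402638338 [0.6754 0.2564 0.3899] [ 34.9163  16.8405 -18.8047 104.2137   6.2161  59.8411 -28.3799]
```

View pics/i.png

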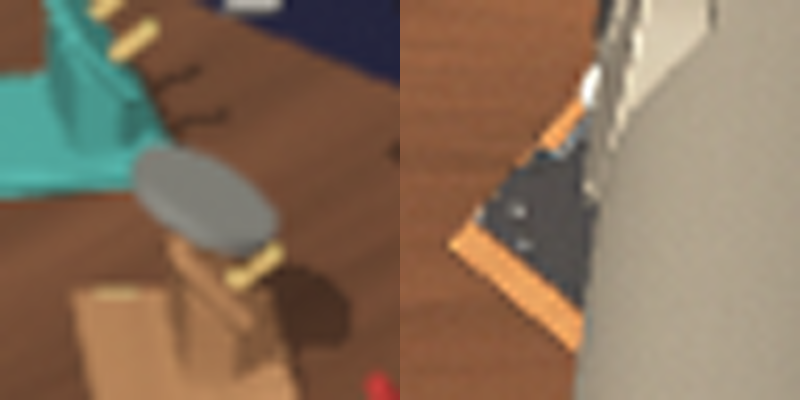

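```bash
python3 - <<'E'
from h import *
z=np.load('pics/side_i.npz'); im=z['im'].astype(int); W=cloud('side',z['d'])
u0,v0=285,166; c=im[v0:v0+48,u0:u0+48]; sat=c.max(2)-c.min(2)
m=((sat<25)&(c.max(2)>80)).astype(np.uint8)
k,l,st,ce=cv2.connectedComponentsWithStats(m); i=l[24,24]; print(st[i],ce[i]+[u0,v0])
P=W[v0:v0+48,u0:u0+48][l==i]; P=P[np.isfinite(P).all(1)]
ctr=np.median(P,0); q=P[np.linalg.norm(P-ctr,axis=1)<.03]
cc=q.mean(0); n=np.linalg.svd(q-cc)[2][2]; n*=np.sign(n[2]); print("plane n",n,"tilt",np.degrees(np.arccos(n[2])),"az of -n",np.degrees(np.arctan2(-n[1],-n[0])),cc)
yaw=np.radians(47.5)
Rz=R.from_euler('z',yaw).as_matrix()
a=np.radians(48);U=Rz@[np.cos(a),0,np.sin(a)];N=Rz@[-np.sin(a),0,np.cos(a)];Y=Rz@[0,1,0]
th=np.linspace(0,2*np.pi,300)
for seat in([.5235,-.248,.081],):
    ring=[np.array(seat)+.032*np.outer(np.cos(th),U)+.032*np.outer(np.sin(th),Y)+k*N for k in(-.002,.006)]
    pts=np.vstack([proj('side',r) for r in ring])
    h=cv2.convexHull(pts.astype(np.float32)); M=cv2.moments(h); print("model bbox",pts.min(0),pts.max(0),"cent",M['m10']/M['m00'],M['m01']/M['m00'],M['m00'],m[l==i].sum())
    print("face center", np.array(seat)+.006*N)
E
```

```text
[ 16  16  17  15 143] [308.8881 189.4545]
plane n [-0.2923 -0.279   0.9147] tilt 23.83349775237523 az of -n 43.66370650492325 [ 0.5167 -0.2426  0.0865]
model bbox [301.7905 181.4034] [315.4277 197.9298] cent 308.5988864948527 189.67850413738833 107.06095142150298 143
face center [ 0.5205 -0.2513  0.085 ]
```

{"op": "send_rows", "data": {
  "motion": "2.4 -2.8 0 0; 2.4 -2.8 0 0; 2.4 -2.8 0 0; 2.4 -2.8 0 0; 2.4 -2.8 0 0; 2.4 -2.8 0 0; 2.4 -2.8 0 0; 0 0 0 0"
}}

```text
time_s: 18.0
position: [0.4869, 0.0075, 0.1972]
tcp_rot: [-180.0, -0.0, 48.1]
contact_force: [0.6, -1.0, 0.0]
opening: 0.0938
```

```bash
python3 shot.py j .52,-.25,.08 24
```

```text
side offset 285 166 scale 8.333333333333334
top offset 297 179 scale 8.333333333333334
18.1 [0.4873 0.0048 0.1971] [-179.9735    0.0322   47.9136] 0.09408382981008581 [ 0.096  -0.0561  0.3207] [ 17.8562   9.2531 -28.4701 114.571    5.217   57.4286 -55.2042]
```

View pics/j.png

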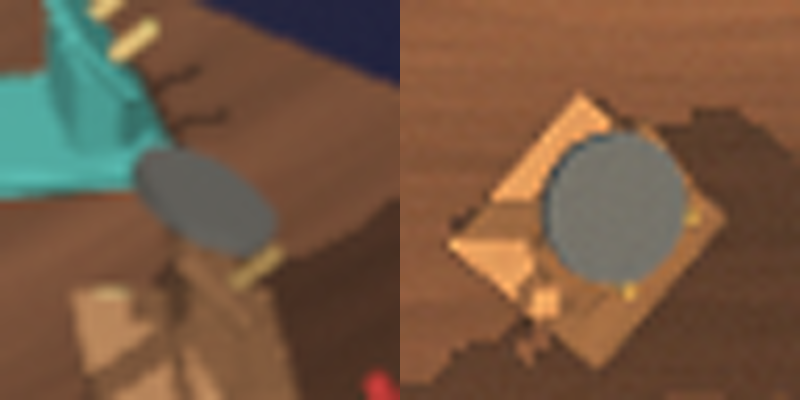

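```bash
cat > fitdisc.py <<'E'
import sys
from h import *
from scipy.optimize import least_squares
def masks(tag,guess,thr):
    out={}
    for n in("side","top"):
        im=np.load(f"pics/{n}_{tag}.npz")["im"]; u,v=proj(n,guess)[0].astype(int); s=24
        c=cv2.resize(im[v-s:v+s,u-s:u+s],None,fx=4,fy=4,interpolation=cv2.INTER_CUBIC).astype(int)
        sat=c.max(2)-c.min(2); m=((sat<thr)&(c.max(2)>60)).astype(np.uint8)
        k,l,st,ce=cv2.connectedComponentsWithStats(m); i=l[4*s,4*s]
        mm=(l==i).astype(np.uint8); mm=cv2.morphologyEx(mm,cv2.MORPH_OPEN,np.ones((9,9),np.uint8))
        M=cv2.moments(mm,True); A=M['m00']; 
        f=lambda X:(X+.5)/4-.5
        out[n]=np.array([f(M['m10']/A)+u-s,f(M['m01']/A)+v-s,np.sqrt(M['mu20']/A)/4,np.sqrt(M['mu02']/A)/4,M['mu11']/A/16/4])
        print(n,out[n],"i",i,A/16)
        c[mm==0]//=3; cv2.imwrite(f"pics/m_{n}_{tag}.png",c)
    return out
def model(n,p):
    x,y,z,t,yaw=p; Rz=R.from_euler('z',yaw).as_matrix()
    U=Rz@[np.cos(t),0,np.sin(t)];N=Rz@[-np.sin(t),0,np.cos(t)];Y=Rz@[0,1,0]
    th=np.linspace(0,2*np.pi,120)
    P=[np.array([x,y,z])+r*np.outer(np.cos(th),U)+r*np.outer(np.sin(th),Y)+k*N for k,r in((-.002,.032),(.006,.032),(-.006,.025))]
    h=cv2.convexHull(np.vstack([proj(n,q) for q in P]).astype(np.float32)); M=cv2.moments(h); A=M['m00']
    return np.array([M['m10']/A,M['m01']/A,np.sqrt(M['mu20']/A),np.sqrt(M['mu02']/A),M['mu11']/A/4])
def fit(tag,guess,thr=28,yaw=np.radians(47.5)):
    o=masks(tag,guess,thr)
    r=least_squares(lambda q:np.concatenate([(model(n,[*q,yaw])-o[n])*[1,1,2,2,2] for n in o]),[*guess,.6],x_scale=[.01,.01,.01,.2],diff_step=1e-3)
    print("center",r.x[:3],"tilt",np.degrees(r.x[3])," res",r.fun)
    d=r.x[:2]-np.array([.5235,-.248]); print("rest x,y rel seat mm",1e3*(d@[.676,.737]),1e3*(d@[-.737,.676]),"z",r.x[2]*1e3-81)
if __name__=="__main__": fit(sys.argv[1],[.52,-.25,.082])
E
python3 fitdisc.py j; cd pics; python3 -c "
import cv2,numpy as np
cv2.imwrite('m.png',np.hstack([cv2.imread('m_side_j.png'),cv2.imread('m_top_j.png')]))"
```

```text
side [308.9314 189.5543   4.1791   3.1668   1.7429] i 14 141.0625
top [322.0726 203.3661   4.2009   4.423   -0.1826] i 1 233.0625
center [ 0.5229 -0.2514  0.0798] tilt 24.688035709344085  res [ 0.2191  0.0671  0.373   0.2776  0.315  -0.111  -0.2083  0.411   0.3974
  0.0863]
rest x,y rel seat mm -2.9176844695318387 -1.8211482392055531 z -1.1665960083406333[ WARN:0@0.510] global loadsave.cpp:1063 imwrite_ Unsupported depth image for selected encoder is fallbacked to CV_8U.
```

View pics/m.png

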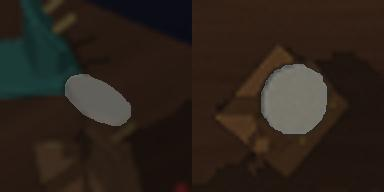

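```bash
python3 -c "
from h import *
plan((.4965,-.2775,.11),137.5,16)"
```

```text
-1.27 1.23 0.54 -0.098; -1.38 1.1 0.54 -0.098; -1.48 0.96 0.54 -0.098; -1.57 0.81 0.54 -0.098; -1.64 0.65 0.54 -0.098; -1.7 0.49 0.54 -0.098; -1.74 0.32 0.54 -0.098; -1.76 0.15 0.54 -0.098
-1.76 -0.03 0.54 -0.098; -1.75 -0.2 0.54 -0.098; -1.73 -0.37 0.54 -0.098; -1.68 -0.53 0.54 -0.098; -1.62 -0.7 0.54 -0.098; -1.55 -0.85 0.54 -0.098; -1.46 -1 0.54 -0.098; -1.35 -1.14 0.54 -0.098
```

{"op": "send_rows", "data": {
  "motion": "-1.27 1.23 0.5 -0.098; -1.38 1.1 0.5 -0.098; -1.48 0.96 0.5 -0.098; -1.57 0.81 0.5 -0.098; -1.64 0.65 0.5 -0.098; -1.7 0.49 0.5 -0.098; -1.74 0.32 0.5 -0.098; -1.76 0.15 0.5 -0.098",
  "fingers": 1
}}

```text
time_s: 19.1
position: [0.4921, -0.1382, 0.157]
tcp_rot: [-180.0, -0.0, 92.9]
contact_force: [-0.0, 0.9, -0.6]
opening: 0.0175
```

{"op": "send_rows", "data": {
  "motion": "-1.76 -0.03 0.5 -0.098; -1.75 -0.2 0.5 -0.098; -1.73 -0.37 0.5 -0.098; -1.68 -0.53 0.5 -0.098; -1.62 -0.7 0.5 -0.098; -1.55 -0.85 0.5 -0.098; -1.46 -1 0.5 -0.098; -1.35 -1.14 0.5 -0.098"
}}

```text
time_s: 20.1
position: [0.4965, -0.2793, 0.1168]
tcp_rot: [-180.0, -0.0, 137.8]
contact_force: [-0.2, 0.5, 0.8]
opening: 0.0005
```

```bash
python3 shot.py k .52,-.25,.08 24; python3 -c "
from h import *
s=manip.sense(); d=s['position'][:2]-np.array([.5235,-.248]); print(1e3*(d@[.676,.737]),1e3*(d@[-.737,.676]))"
```

```text
side offset 285 166 scale 8.333333333333334
top offset 297 179 scale 8.333333333333334
20.2 [ 0.496  -0.2802  0.1164] [-179.9579   -0.0795  137.5767] 0.00017976065591784256 [-0.2504  0.8053  0.2023] [ 48.1726  23.2473 -31.2221 108.8745  15.0534  52.0201  57.2179]
-42.3238950239536 -1.4927079229799822
```

View pics/k.png

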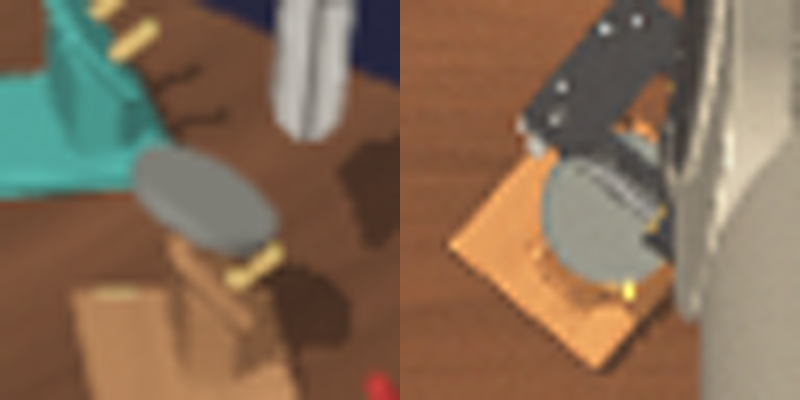

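{"op": "send_rows", "data": {
  "motion": "0.1 0.3 0.6 0; 0 0.3 0.6 0; 0 0.3 0.6 0; 0 0 0.6 0; 0 0 0.6 0; 0 0 0.5 0; 0 0 0.3 0; 0 0 0 0"
}}

```text
time_s: 21.2
position: [0.5026, -0.27, 0.0794]
tcp_rot: [-180.0, -0.0, 137.7]
contact_force: [-0.0, 0.0, 0.6]
opening: 0.0007
```

```bash
python3 shot.py l .52,-.25,.08 24; python3 -c "
from h import *
s=manip.sense(); d=s['position'][:2]-np.array([.5235,-.248]); print(1e3*(d@[.676,.737]),1e3*(d@[-.737,.676]))"
```

```text
side offset 285 166 scale 8.333333333333334
top offset 297 179 scale 8.333333333333334
21.3 [ 0.5028 -0.2701  0.0797] [179.9938   0.0064 137.7148] 0.0004990751192622804 [ 1.1587 -0.0934  0.0144] [ 46.0569  26.0113 -30.3504 110.3361  17.3047  48.1412  54.2747]
-30.29557401494091 0.3399198730441401
```

View pics/l.png

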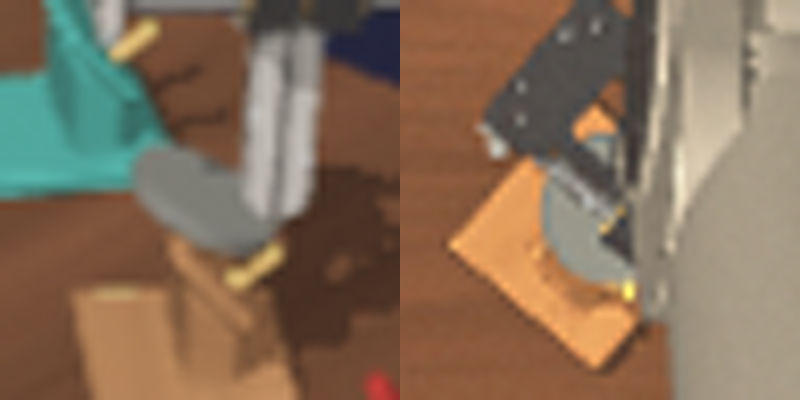

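{"op": "send_rows", "data": {
  "motion": "0 0 0.2 0; 0 0 0.2 0; 0 0.05 0.15 0; 0 0.05 0.15 0; 0 0.05 0.15 0; 0 0.05 0.15 0; 0 0 0 0; 0 0 0 0"
}}

```text
time_s: 22.3
position: [0.5041, -0.2686, 0.0696]
tcp_rot: [180.0, 0.0, 137.7]
contact_force: [-0.2, -1.2, 1.1]
opening: 0.0008
```

```bash
python3 shot.py l2 .52,-.25,.08 24
```

```text
side offset 285 166 scale 8.333333333333334
top offset 297 179 scale 8.333333333333334
22.4 [ 0.5041 -0.2686  0.0696] [179.9982   0.0005 137.7232] 0.00023969599980883414 [-0.6073 -0.8047 -0.2475] [ 45.5426  26.8212 -30.0217 110.6474  17.9368  47.1347  53.5677]
```

View pics/l2.png

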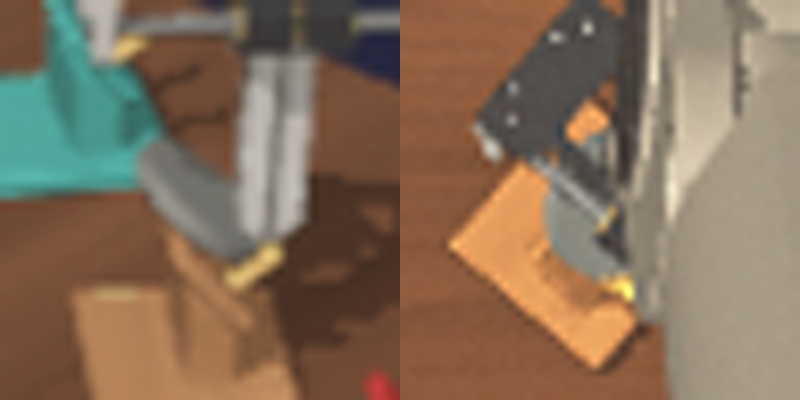

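{"op": "send_rows", "data": {
  "motion": "0 0 0.15 0; 0 0.05 0.15 0; 0 0.05 0.1 0; 0 0 0 0; 0 0 0 0; 0 0 -1 0; 0 0 -2 0; 0 -0.5 -3 0"
}}

```text
time_s: 23.4
position: [0.5014, -0.2711, 0.1271]
tcp_rot: [180.0, -0.0, 137.8]
contact_force: [-0.5, -0.4, 0.5]
opening: 0.0005
```

{"op": "send_rows", "data": {
  "motion": "0 0 -3 0; 0 0 -3 0; 2 -1 -1 0; 3 -2 0 0; 4 -2 0 0; 4 -2 0 0; 4 -2 0 0; 2 -1 0 0",
  "fingers": 0
}}

```text
time_s: 24.4
position: [0.2919, -0.2172, 0.1967]
tcp_rot: [-179.9, 0.1, 137.7]
contact_force: [-0.1, -0.2, -0.2]
opening: 0.0769
```

```bash
python3 shot.py m .52,-.25,.08 24; python3 fitdisc.py m
```

```text
side offset 285 166 scale 8.333333333333334
top offset 297 179 scale 8.333333333333334
24.5 [ 0.292  -0.2175  0.1968] [-179.9142    0.106   137.6632] 0.0848911593107729 [ 0.1167 -0.3392 -0.4685] [ 61.1784  -4.1161 -32.4397 127.5371  -2.5349  55.8814  77.8881]
side [308.0769 189.6987   3.3395   3.7547   2.2403] i 7 108.8125
top [321.9313 202.7279   3.7387   4.2045  -0.7532] i 1 193.5
center [ 0.5259 -0.2508  0.0788] tilt 45.199705329290836  res [ 0.2735  0.0845  0.2402  0.4165  0.4362 -0.1411 -0.2601  0.3434  0.5425
 -0.2705]
rest x,y rel seat mm -0.4298863051467505 -3.6162393334081666 z -2.2087937453699453[ WARN:0@0.286] global loadsave.cpp:1063 imwrite_ Unsupported depth image for selected encoder is fallbacked to CV_8U.
```

View pics/m.png

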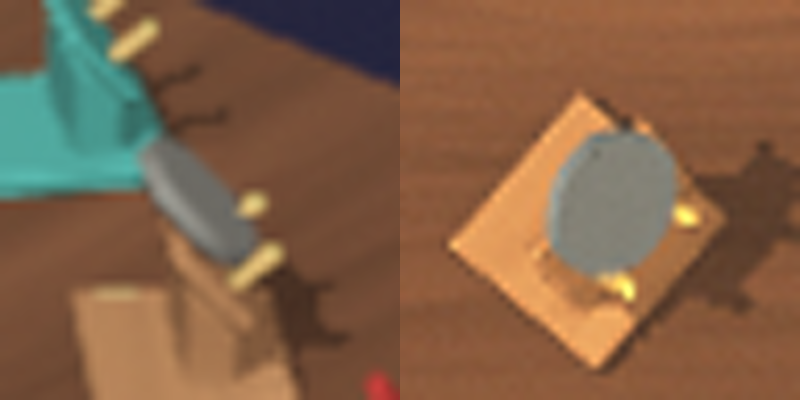

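```bash
python3 -c "
from h import *
plan((.5124,-.2623,.15),137.5,8)"
```

```text
-2.41 1.44 0.59 0; -2.41 1.44 0.59 0; -2.41 1.44 0.59 0; -2.41 1.44 0.59 0; -2.41 1.44 0.59 0; -2.41 1.45 0.59 0; -2.41 1.45 0.59 0; -2.41 1.45 0.59 0
```

{"op": "send_rows", "data": {
  "motion": "-2.6 1.6 0.6 0; -2.6 1.6 0.6 0; -2.6 1.6 0.6 0; -2.6 1.6 0.6 0; -2.6 1.6 0.6 0; -2.6 1.6 0.6 0; -2.6 1.6 0.6 0; -1 0.3 0.4 0",
  "fingers": 0,
  "newtons": 5
}}

```text
time_s: 25.5
position: [0.5152, -0.2614, 0.1497]
tcp_rot: [179.9, 0.0, 137.8]
contact_force: [-0.1, -0.2, -0.2]
opening: 0.0942
```

```bash
cat > rf.py <<'E'
from h import *
s=manip.sense(); d=s['position'][:2]-np.array([.5235,-.248]); print("rest x,y",1e3*(d@[.676,.737]),1e3*(d@[-.737,.676]),s['position'],s['tcp_rot'],s['opening'])
E
python3 shot.py n .52,-.25,.1 28; python3 rf.py
```

```text
side offset 281 157 scale 7.142857142857143
top offset 294 174 scale 7.142857142857143
25.6 [ 0.5136 -0.2617  0.1494] [179.9639  -0.0327 137.7409] 0.09423046245170537 [-0.5854  0.4739 -0.3656] [ 48.2311  22.0257 -34.2494 106.3636  14.6836  56.047   55.3842]
rest x,y -16.806660759420065 -1.9831980622410164 [ 0.5136 -0.2617  0.1494] [179.9639  -0.0327 137.7409] 0.09423046245170537
```

View pics/n.png

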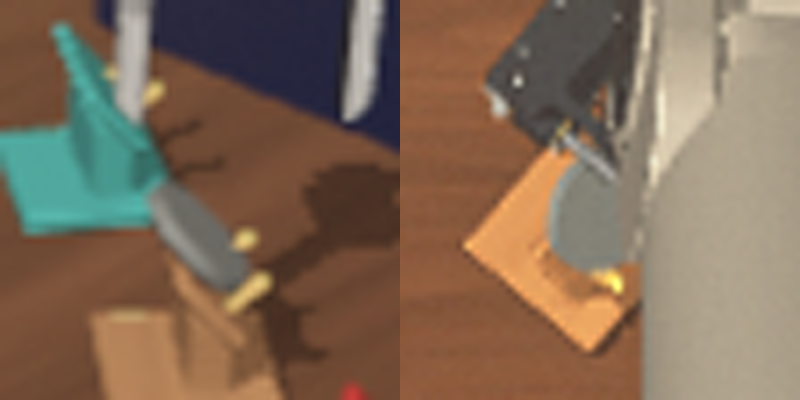

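```bash
python3 - <<'E'
from h import *
s=manip.sense();M=R.from_euler('xyz',s['tcp_rot'],degrees=True).as_matrix();p=np.array(s['position'])
o=s['opening']/2
for dz in(0,.0534):
  for y in(o,-o):
    q=[proj('side',p+M@np.array([w,y,dz]))[0] for w in(-.008,.008)]; print(dz,y,q, [(a-[281,157])*7.143 for a in q])
a=np.radians(48);Rz=R.from_euler('z',np.radians(47.5)).as_matrix()
seat=np.array([.5235,-.248,.081])
U=Rz@[np.cos(a),0,np.sin(a)];N=Rz@[-np.sin(a),0,np.cos(a)];Y=Rz@[0,1,0]
for k in(-.002,.006):
  print(k,(proj('side',seat-.0015*Y+.032*U+k*N)[0]-[281,157])*7.143)
E
```

```text
0 0.047115231225852684 [array([300.1152, 171.403 ]), array([300.7686, 173.7823])] [array([136.5402, 102.8808]), array([141.2068, 119.8759])]
0 -0.047115231225852684 [array([327.7485, 170.7919]), array([328.6239, 173.1557])] [array([333.9246,  98.5159]), array([340.1773, 115.4004])]
0.0534 0.047115231225852684 [array([299.2503, 184.9624]), array([299.8844, 187.4114])] [array([130.3616, 199.7354]), array([134.8911, 217.2286])]
0.0534 -0.047115231225852684 [array([326.4301, 184.301 ]), array([327.2783, 186.7339])] [array([324.5069, 195.011 ]), array([330.5659, 212.3894])]
-0.002 [149.0518 195.0321]
0.006 [162.0973 185.1267]
```

{"op": "send_rows", "data": {
  "motion": "0 0.3 0.6 0; 0 0 0.6 0; 0 0 0.6 0; 0 0 0.6 0; 0 0 0.4 0; 0 0 0.2 0; 0 0 0 0; 0 0 0 0"
}}

```text
time_s: 26.6
position: [0.5151, -0.2595, 0.1197]
tcp_rot: [180.0, 0.0, 137.7]
contact_force: [0.3, -0.5, -0.4]
opening: 0.0939
```

```bash
python3 shot.py o .52,-.25,.1 24; python3 rf.py
```

```text
side offset 285 161 scale 8.333333333333334
top offset 298 178 scale 8.333333333333334
26.7 [ 0.5151 -0.2596  0.1197] [179.9941   0.0132 137.7255] 0.09399761387362114 [ 0.9433 -0.8452  0.0943] [ 47.2007  24.0282 -33.5542 107.7968  16.379   52.9545  53.6819]
rest x,y -14.245351956152785 -1.6130749344314639 [ 0.5151 -0.2596  0.1197] [179.9941   0.0132 137.7255] 0.09399761387362114
```

View pics/o.png

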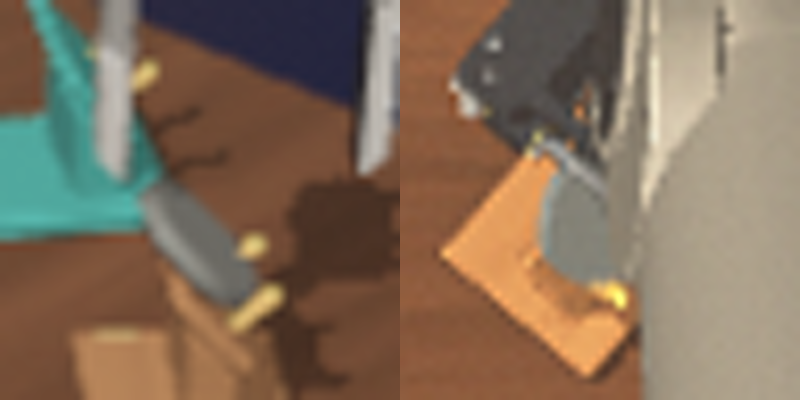

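{"op": "send_rows", "data": {
  "motion": "0 0 0.4 0; 0 0 0.4 0; 0 0 0.4 0; 0 0 0.4 0; 0 0 0.4 0; 0 0 0.25 0; 0 0 0 0; 0 0 0 0"
}}

```text
time_s: 27.7
position: [0.515, -0.2596, 0.0972]
tcp_rot: [180.0, 0.0, 137.7]
contact_force: [0.7, 0.6, -0.7]
opening: 0.0943
```

```bash
python3 shot.py p .52,-.25,.1 24; python3 rf.py
```

```text
side offset 285 161 scale 8.333333333333334
top offset 298 178 scale 8.333333333333334
27.8 [ 0.515  -0.2596  0.0972] [179.9953   0.012  137.7234] 0.09434080878472215 [-0.0232 -0.8103 -0.3064] [ 46.5469  25.6207 -32.8974 108.7813  17.6852  50.6387  52.5878]
rest x,y -14.24638663356235 -1.5847226090649853 [ 0.515  -0.2596  0.0972] [179.9953   0.012  137.7234] 0.09434080878472215
```

View pics/p.png

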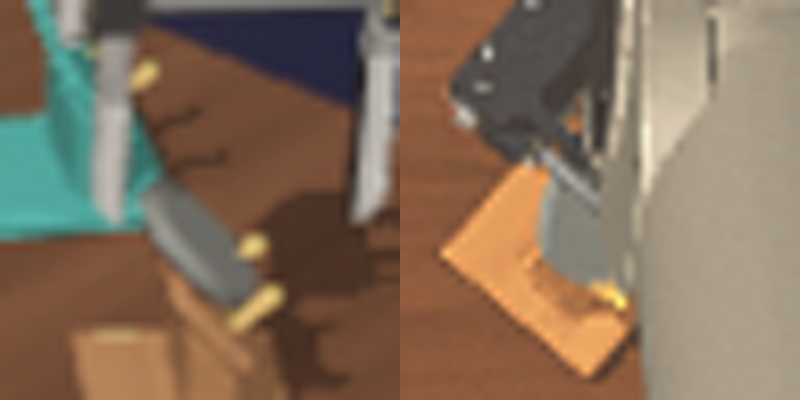

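{"op": "send_rows", "data": {
  "motion": "0 0 0 0; 0 0 0 0; 0 0 0 0; 0 0 0 0; 0 0 0 0; 0 0 0 0; 0 0 0 0; 0 0 0 0",
  "fingers": 0.55,
  "newtons": 5
}}

```text
time_s: 28.8
position: [0.5149, -0.2596, 0.0971]
tcp_rot: [180.0, -0.0, 137.7]
contact_force: [0.2, 0.1, -1.0]
opening: 0.0423
```

```bash
python3 shot.py q .52,-.25,.1 24; python3 rf.py
```

```text
side offset 285 161 scale 8.333333333333334
top offset 298 178 scale 8.333333333333334
28.9 [ 0.515  -0.2596  0.0971] [179.9972   0.002  137.7238] 0.04244216276331661 [0.0672 0.1105 0.0546] [ 46.547   25.6318 -32.8955 108.7847  17.6888  50.6357  52.5868]
rest x,y -14.279521356515342 -1.5415140627254589 [ 0.515  -0.2596  0.0971] [179.9972   0.002  137.7238] 0.04244216276331661
```

View pics/q.png

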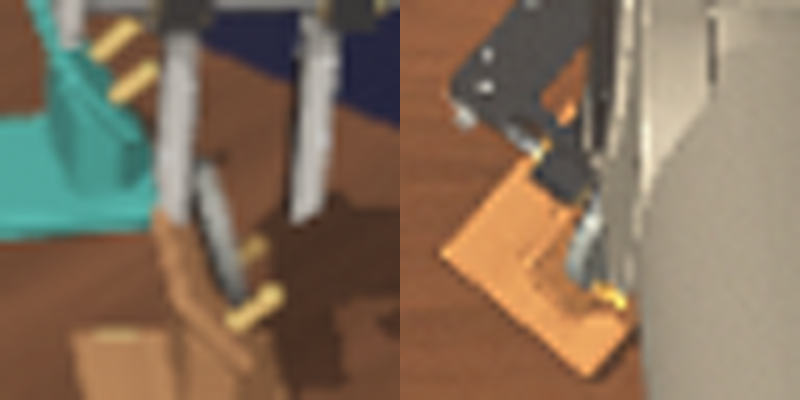

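{"op": "send_rows", "data": {
  "motion": "0 0 0 0; 0 0 0 0; 0 0 0 0; 0 0 0 0; 0 0 0 0; 0 0 0 0; 0 0 0 0; 0 0 0 0",
  "fingers": 1,
  "newtons": 12
}}

```text
time_s: 29.9
position: [0.5152, -0.2594, 0.0972]
tcp_rot: [180.0, 0.0, 137.7]
contact_force: [2.4, 1.9, 2.4]
opening: 0.0119
```

```bash
python3 shot.py r .52,-.25,.1 24; python3 rf.py
```

```text
side offset 285 161 scale 8.333333333333334
top offset 298 178 scale 8.333333333333334
30.0 [ 0.5151 -0.2594  0.0972] [179.9846   0.0111 137.7316] 0.011995982022439096 [1.7469 3.1059 2.7328] [ 46.5427  25.629  -32.9038 108.7804  17.683   50.6294  52.5876]
rest x,y -14.090143373842967 -1.5783620150923803 [ 0.5151 -0.2594  0.0972] [179.9846   0.0111 137.7316] 0.011995982022439096
```

View pics/r.png

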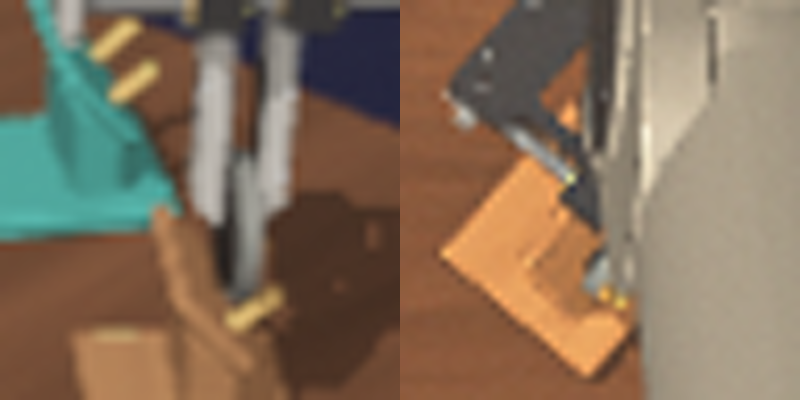

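{"op": "send_rows", "data": {
  "motion": "0 0 -0.5 0; 0 0 -1 0; 0 0 -2 0; 0 0 -3 0; 0 0 -4 0; 0 0 -4 0; 0 0 -4 0; 0 0 -3 0"
}}

```text
time_s: 31.0
position: [0.515, -0.2594, 0.3154]
tcp_rot: [180.0, 0.1, 137.7]
contact_force: [0.3, 0.2, 0.8]
opening: 0.0119
```

```bash
python3 shot.py s .52,-.25,.28 40; python3 - <<'E'
from h import *
for n in("side","top"):
    W=cloud(n,np.load(f"pics/{n}0.npz")["d"])
    m=(W[...,0]>.2)&(W[...,0]<.9)&(W[...,1]>.40)&(W[...,1]<1)&(W[...,2]>.15)
    P=W[m]; print(n,len(P),np.percentile(P[:,1],[0,.5,2,10]),P[:,2].max())
plan((.585,.333,.36),187.5,16)
E
```

```text
side offset 273 97 scale 5.0
top offset 289 153 scale 5.0
31.1 [ 0.5161 -0.2597  0.3168] [179.9311   0.3145 137.7302] 0.012030545850028341 [ 0.7793  0.1765 -0.5222] [ 50.5902  13.6047 -36.219   95.0818   8.4106  73.7233  60.5464]
side 21708 [0.5184 0.5246 0.5384 0.5727] 0.40231022966909
top 12020 [0.5138 0.516  0.5175 0.5276] 0.40989670789560056
2.17 3.03 -0.27 -0.054; 2.01 3.14 -0.27 -0.054; 1.83 3.25 -0.27 -0.054; 1.65 3.34 -0.27 -0.054; 1.47 3.43 -0.27 -0.054; 1.28 3.5 -0.27 -0.054; 1.09 3.57 -0.27 -0.054; 0.89 3.62 -0.27 -0.054
0.7 3.66 -0.27 -0.054; 0.5 3.7 -0.27 -0.054; 0.29 3.72 -0.27 -0.054; 0.09 3.73 -0.27 -0.054; -0.11 3.73 -0.27 -0.054; -0.31 3.72 -0.27 -0.054; -0.51 3.69 -0.27 -0.054; -0.71 3.66 -0.27 -0.054
```

View pics/s.png

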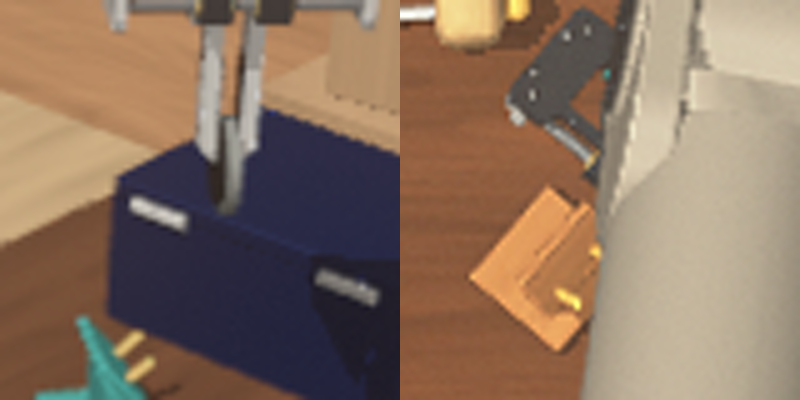

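{"op": "send_rows", "data": {
  "motion": "2.17 3.03 -0.5 -0.054; 2.01 3.14 -0.5 -0.054; 1.83 3.25 -0.5 -0.054; 1.65 3.34 -0.5 -0.054; 1.47 3.43 -0.5 -0.054; 1.28 3.5 -0.5 -0.054; 1.09 3.57 -0.5 -0.054; 0.89 3.62 -0.5 -0.054"
}}

```text
time_s: 32.1
position: [0.5492, 0.0398, 0.3525]
tcp_rot: [-180.0, 0.0, 162.8]
contact_force: [0.3, -0.2, -0.1]
opening: 0.0119
```

{"op": "send_rows", "data": {
  "motion": "0.7 3.66 -0.2 -0.054; 0.5 3.7 -0.2 -0.054; 0.3 3.72 0 -0.054; 0.1 3.73 0 -0.054; -0.1 3.73 0 -0.054; -0.3 3.72 0 -0.054; -0.5 3.69 0 -0.054; -0.7 3 0 -0.054"
}}

```text
time_s: 33.1
position: [0.5835, 0.3297, 0.3563]
tcp_rot: [180.0, -0.0, -172.5]
contact_force: [0.7, -1.1, -0.7]
opening: 0.0116
```

```bash
python3 shot.py t .59,.33,.33 40
```

```text
side offset 109 142 scale 5.0
top offset 99 133 scale 5.0
33.2 [0.5826 0.3316 0.3558] [ 179.8876   -0.079  -172.2901] 0.011752456136062192 [-0.4719  0.0206 -1.2271] [  1.9765  27.7145 -55.6756  78.5182  22.5287  85.3444  45.4071]
```

View pics/t.png

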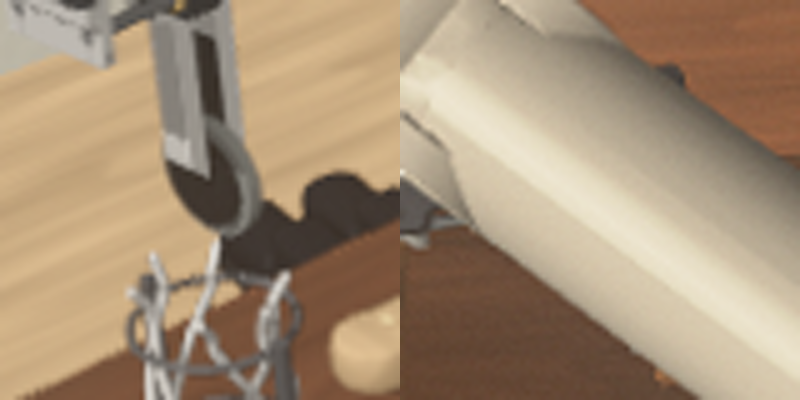

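```bash
python3 - <<'E'
from h import *
s=manip.sense();M=R.from_euler('xyz',s['tcp_rot'],degrees=True).as_matrix();p=np.array(s['position'])
f=lambda a:(a-[109,142])*5.0+2
print("tip near finger corners", [f(proj('side',p+M@np.array([w,y,0]))[0]) for w in(-.008,.008) for y in(.006,.0185)])
th=np.linspace(0,2*np.pi,400)
for w in(-.006,-.003,0,.003,.006):
  for dz in(.008,):
    out=[]
    for y,r in((-.006,.032),(.002,.032),(.006,.025)):
      ring=p+(M@np.array([w+r*np.cos(th),y+0*th,dz+r*np.sin(th)])).T
      out.append(f(proj('side',ring)))
    o=np.vstack(out); i=o[:,1].argmax(); print(w,dz,"min",o.min(0),"max",o.max(0),"bottom",o[i], "dark face",out[2].min(0),out[2].max(0))
im=np.load('pics/side_t.npz')['im'][160:195,135:170]
cv2.imwrite('pics/t2.png',cv2.resize(im,None,fx=16,fy=16,interpolation=cv2.INTER_CUBIC))
E
```

```text
tip near finger corners [array([183.2096, 165.045 ]), array([164.4748, 175.1246]), array([205.2702, 174.8115]), array([186.5447, 185.0275])]
-0.006 0.008 min [149.8581 111.7024] max [250.1885 234.9405] bottom [215.28   234.9405] dark face [153.4048 134.0382] [222.6584 225.6177]
-0.003 0.008 min [153.8576 113.4518] max [254.4067 236.8294] bottom [219.3871 236.8294] dark face [157.4281 135.8249] [226.8547 227.5017]
0 0.008 min [157.868  115.2059] max [258.6363 238.7232] bottom [223.5052 238.7232] dark face [161.4624 137.6162] [231.0625 229.3907]
0.003 0.008 min [161.8892 116.9647] max [262.878  240.6219] bottom [227.6342 240.6219] dark face [165.5075 139.4123] [235.2817 231.2845]
0.006 0.008 min [165.9213 118.7282] max [267.1315 242.5255] bottom [231.7743 242.5255] dark face [169.5637 141.2132] [239.5125 233.1834]
```

View pics/t2.png

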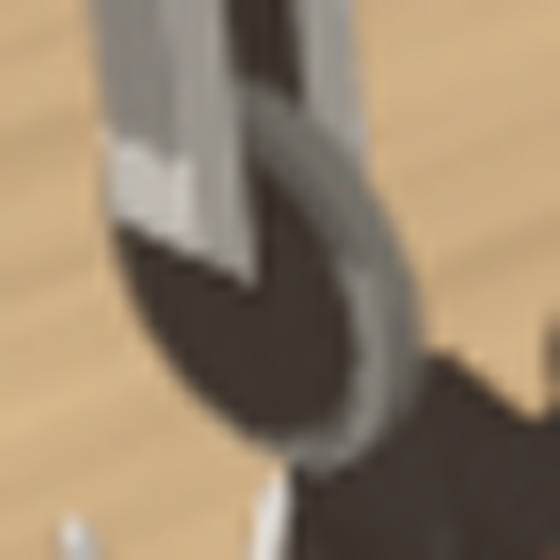

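```bash
python3 - <<'E'
from h import *
c=np.array([.5837,.3372,.285]); uv=proj('side',c)[0]; print(uv,ray('side',uv,.285),ray('side',uv-[.46,.74],.285))
# wire end pixels in latest side
im=np.load('pics/side_t.npz')['im'][185:222,130:175]
cv2.imwrite('pics/t3.png',cv2.resize(im,None,fx=16,fy=16,interpolation=cv2.INTER_CUBIC))
E
```

```text
[150.145  199.1518] [0.5837 0.3372 0.285 ] [0.5874 0.336  0.285 ]
```

View pics/t3.png

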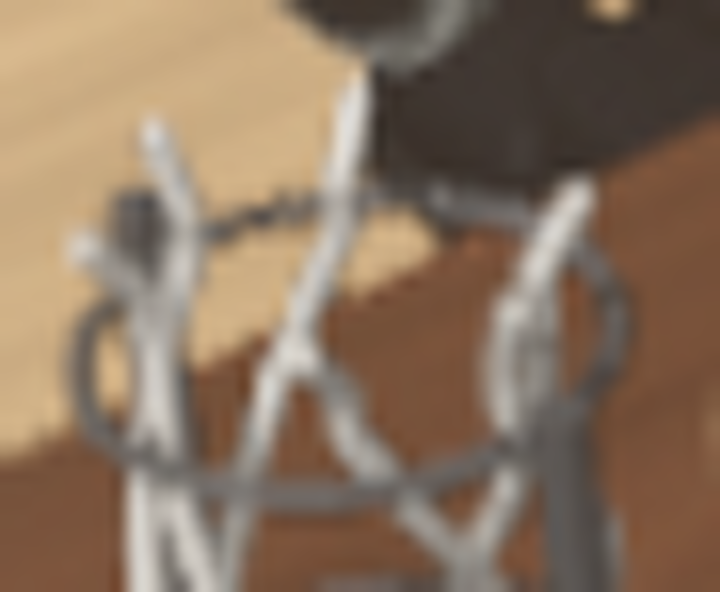

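{"op": "send_rows", "data": {
  "motion": "-0.37 0.19 0.3 0; 0 0 0.5 0; 0 0 0.6 0; 0 0 0.6 0; 0 0 0.6 0; 0 0 0.5 0; 0 0 0 0; 0 0 0 0"
}}

```text
time_s: 34.2
position: [0.5885, 0.3289, 0.3253]
tcp_rot: [180.0, 0.0, -172.8]
contact_force: [-0.3, -0.2, -1.2]
opening: 0.0119
```

```bash
python3 shot.py u .59,.33,.29 24
```

```text
side offset 126 171 scale 8.333333333333334
top offset 118 152 scale 8.333333333333334
34.3 [0.5885 0.3289 0.3254] [ 179.9897    0.0156 -172.7711] 0.011642485805466386 [ 0.3081 -0.1649 -1.0092] [  2.1362  28.8002 -55.0696  80.7638  23.4841  82.4186  44.6465]
```

View pics/u.png

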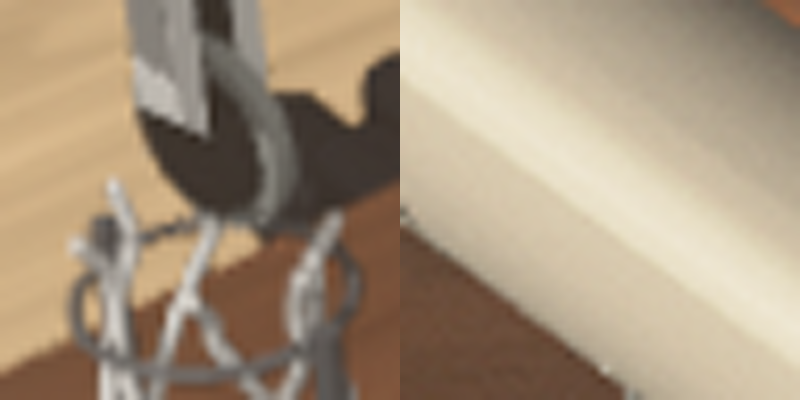

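{"op": "send_rows", "data": {
  "motion": "0.18 0.5 0 0; 0 0 0.3 0; 0 0 0.4 0; 0 0 0.4 0; 0 0 0.3 0; 0 0 0.2 0; 0 0 0 0; 0 0 0 0"
}}

```text
time_s: 35.3
position: [0.5861, 0.3336, 0.3092]
tcp_rot: [180.0, 0.0, -172.8]
contact_force: [0.5, 0.4, -0.6]
opening: 0.012
```

```bash
python3 shot.py v .59,.33,.29 24
```

```text
side offset 126 171 scale 8.333333333333334
top offset 118 152 scale 8.333333333333334
35.4 [0.5861 0.3336 0.3093] [ 179.9911    0.0108 -172.7736] 0.01186006052754211 [-0.8856 -0.2997 -0.0258] [  1.7239  29.3222 -54.9001  82.0857  23.9441  80.8455  43.787 ]
```

View pics/v.png

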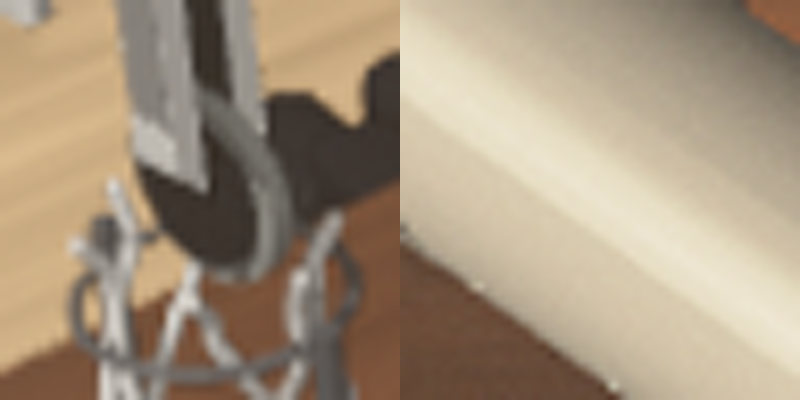

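```bash
python3 - <<'E'
from h import *
for p in((.540,.333),(.626,.3415),(.611,.3125),(.607,.369),(.556,.362),(.562,.305),(.586,.334)):
    print(p,((proj('side',(*p,.285))[0]-[126,171])*8.333).round())
s=manip.sense();M=R.from_euler('xyz',s['tcp_rot'],degrees=True).as_matrix();p=np.array(s['position'])
for w in(-.032,0,.032): print(((proj('side',p+M@[w,0,.005])[0]-[126,171])*8.333).round())
print("bottom",((proj('side',p+M@[0,0,.037])[0]-[126,171])*8.333).round(), "when tip at .290:",[((proj('side',p+M@[w,0,.025])[0]-[126,171])*8.333).round() for w in(-.032,.032)])
E
```

```text
(0.54, 0.333) [297. 285.]
(0.626, 0.3415) [111. 188.]
(0.611, 0.3125) [215. 171.]
(0.607, 0.369) [ 72. 245.]
(0.556, 0.362) [187. 302.]
(0.562, 0.305) [328. 221.]
(0.586, 0.334) [205. 228.]
[129. 141.]
[200. 174.]
[272. 209.]
bottom [211. 262.] when tip at .290: [array([137., 195.]), array([278., 264.])]
```

{"op": "send_rows", "data": {
  "motion": "-0.13 0.1 0.2 0; 0 0 0.3 0; 0 0 0.4 0; 0 0 0.4 0; 0 0 0.3 0; 0 0 0.1 0; 0 0 0 0; 0 0 0 0"
}}

```text
time_s: 36.4
position: [0.5872, 0.3347, 0.2923]
tcp_rot: [180.0, 0.0, -172.8]
contact_force: [-0.3, -0.1, -1.3]
opening: 0.0117
```

```bash
python3 shot.py w .59,.33,.29 24
```

```text
side offset 126 171 scale 8.333333333333334
top offset 118 152 scale 8.333333333333334
36.5 [0.5872 0.3347 0.2923] [ 179.9915    0.0121 -172.7726] 0.011664314249375248 [-0.1914 -0.5518 -0.1814] [  1.5511  30.0315 -54.6075  83.2374  24.5367  79.2719  43.3015]
```

View pics/w.png

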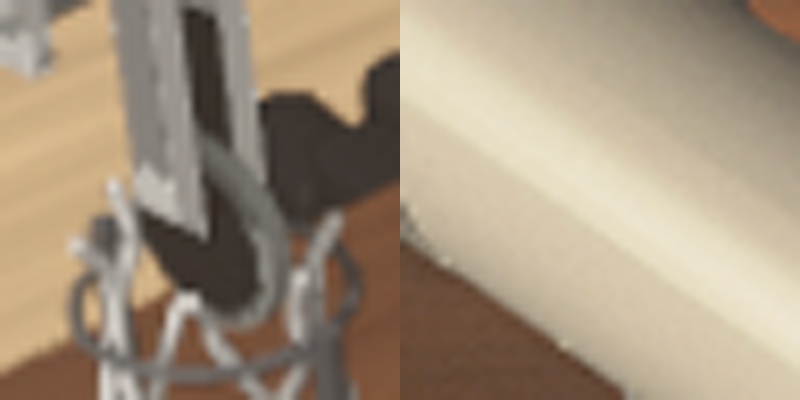

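{"op": "send_rows", "data": {
  "motion": "0 0 0 0; 0 0 0 0; 0 0 0 0; 0 0 0 0; 0 0 0 0; 0 0 0 0; 0 0 0 0; 0 0 0 0",
  "fingers": 0.6
}}

```text
time_s: 37.5
position: [0.5872, 0.3347, 0.2921]
tcp_rot: [180.0, 0.0, -172.8]
contact_force: [-0.6, -1.3, -0.1]
opening: 0.0375
```

```bash
python3 shot.py x .59,.30,.2 60
```

```text
side offset 103 159 scale 3.3333333333333335
top offset 97 122 scale 3.3333333333333335
37.6 [0.5872 0.3347 0.2921] [ 179.9954   -0.002  -172.77  ] 0.037312090062186 [-0.1561 -0.169   0.3817] [  1.5509  30.0398 -54.6072  83.2444  24.5365  79.2733  43.3013]
```

View pics/x.png

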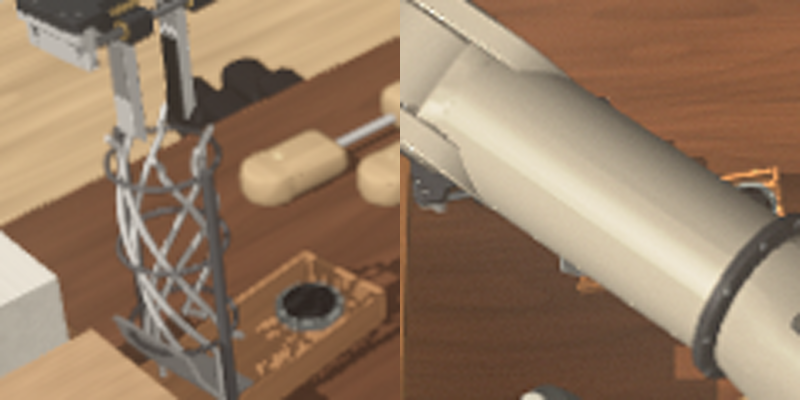

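{"op": "send_rows", "data": {
  "motion": "0 0 -1 0; 0 0 -2 0; 0 0 -3 0; 0 0 -3 0; 1.5 -2 -2 0; 2 -4 0 0; 2 -4 0 0; 2 -4 0 0"
}}

```text
time_s: 38.6
position: [0.5299, 0.1856, 0.4035]
tcp_rot: [180.0, 0.1, -172.7]
contact_force: [0.7, -0.3, 0.2]
opening: 0.0373
```

{"op": "send_rows", "data": {
  "motion": "2 -4 0 0; 2 -4 0 0; 2 -4 0 0; 2 -4 0 0; 2 -4 0 0; 1 -2 0 0; 0 0 0 0; 0 0 0 0"
}}

```text
time_s: 39.6
position: [0.4494, -0.0445, 0.4029]
tcp_rot: [-180.0, 0.1, -172.7]
contact_force: [0.3, -0.2, -0.4]
opening: 0.0374
```

```bash
python3 shot.py y .59,.22,.02 32; python3 - <<'E'
from h import *
for n in("side","top"):
    r=manip.search_frame("disc_center",n)
    for q in r[:5]: print(n,q["p"],towld(n,q["centre"]))
    W=cloud(n,np.load(f"pics/{n}_y.npz")["d"]); im=np.load(f"pics/{n}_y.npz")["im"]
    g=im.max(2); m=(np.hypot(W[...,0]-.6,W[...,1]-.2)<.1)&(W[...,2]>.008)&(W[...,2]<.03)&(g<90)
    P=W[m]; 
    if len(P)>20:
        c=np.median(P,0); P=P[np.linalg.norm(P-c,axis=1)<.022]; n_=np.linalg.svd(P-P.mean(0))[2][2]; print(len(P),P.mean(0),"tilt",np.degrees(np.arccos(abs(n_[2]))))
s=manip.sense(); print(s["qd"])
E
```

```text
side offset 158 225 scale 6.25
top offset 157 159 scale 6.25
39.7 [ 0.4493 -0.0445  0.4025] [ 179.9987    0.0273 -172.6579] 0.03775370125713121 [-0.4977  0.079  -0.1511] [ 49.5696  -2.7225 -48.7008 100.1009  -2.0721  81.6753  98.5422]
side 0.57 [0.6068 0.1831 0.0134]
side 0.48 [ 0.3437 -0.0048  0.012 ]
side 0.47 [0.4949 0.059  0.0102]
96 [0.6149 0.1808 0.014 ] tilt 0.37770794464077423
top 0.58 [0.4802 0.0715 0.0125]
top 0.53 [0.6179 0.1758 0.0164]
105 [0.6171 0.1772 0.017 ] tilt 2.812410334461604
[0.1168 0.2068 0.2779 0.1238 0.0076 0.0518 0.1137]
```

View pics/y.png

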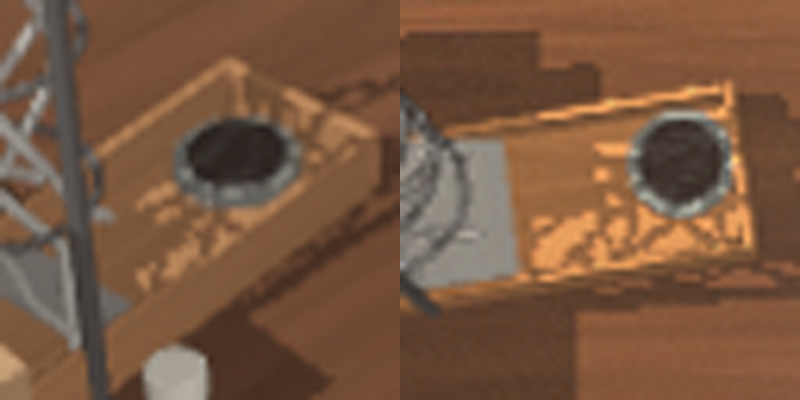

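```bash
python3 -c "
from h import *
print(manip.job_done())"
```

```text
the job is handed in; nothing more can be done
None
```

The applicator is lying flat in the guide's tray with its dark working face up. I handed the job in at about 39.7 s of the 64 s allowed; no verdict was reported.

- **Rest:** I picked up the grey disc and set it on the wooden rest. It first came to rest tilted only about 25°, riding on the pegs. I pressed its lower rim down with closed fingers. After that the image fit gave a tilt of about 45° and a position within about 4 mm of the seat, with the gripper clear.
- **Guide:** I took the disc by its upper rim, and it stood up flat between the pads (12 mm opening). I dropped it into the guide with the working face away from the tray, and it slid through on release.
- **Last checks:** Both cameras show the disc flat on the tray floor, with measured tilts of 0.4° (side) and 2.8° (top). Its upper face is 14 to 17 mm above the bench, where about 16 mm is expected. The arm had retracted and touched nothing.

Two checks were less clean:

- **Camera agreement:** The side and top cameras disagreed by 2–6 mm in y at several points, so I corrected against the fingertips seen in the side picture.
- **Bystanders:** I did not re-measure the bystanders at the end. The arm's path kept clear of them, and I saw none displaced in the close-up pictures.

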